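Recharge the air-driven finishing bowl

TASK

Recharge the vibratory finishing bowl: first shut its air off by turning the ball-valve handle fully crosswise to the pipe, and keep it shut while you load. With the scoop, tip all the polishing balls from the bin into the bowl (do not take balls out of the bin with the fingers), and lower every bronze casting into the bowl too, without letting it fall far. When everything is in, turn the valve handle back fully in line with the pipe, and leave the scoop lying flat on its rubber mat; leave the other things where they are.

Things in the scene. Friction and masses are not known exactly. Their poses are not given: they have to be found in the camera images.
- finisher: finishing machine, fixed (place and yaw vary): round open grey bowl on springs over a 210 mm square base; origin on the bench under the bowl's centre, z up. Bowl rim 128 mm above the bench, inner radius 92 mm at the rim, 80 mm at the floor, outer radius 98 mm. The air pipe leaves the base along -x to an elbow at x = -165 mm, then runs along +y through the ball valve to the supply hose
- bowl_floor (a point): centre of the bowl's inner floor, 70 mm above the bench, 58 mm below the rim; axes those of the finisher. A small fixed cone (22 mm radius at its foot, 30 mm high) stands here in the middle of the bowl
- valve (a joint): angle of the ball-valve handle, rad: 0 = open, in line with the pipe (pointing along the finisher's -y, back over the pipe); 1.571 = shut, crosswise (pointing along the finisher's -x, away from the bowl). Turns clockwise seen from above to shut, hard stop at each end; starts open to within 0.09 rad, stays where it is left; friction about 0.35 N m, i.e. 5 N at the grip
- valve_axis (a point): on the valve's vertical turning axis at handle height, 106 mm above the bench, at (-165, +60) mm in the finisher's frame; axes those of the finisher. The pipe below is 21 mm thick, its top 63 mm above the bench; the brass valve body reaches 71 mm, its stem 98 mm
- valve_grip (a point): middle of the handle's black sleeve, 66 mm from the axis: sleeve 20 mm wide, 13 mm high (99 to 112 mm above the bench), 62 mm long, its outer end 97 mm from the axis; a flat steel strip 18 mm wide joins it to the stem
- bin: grey bin with the balls, fixed (place, yaw vary): origin on the bench, x along it, front (-x) towards the robot. Inside 80 mm wide (y); walls 4 mm, tops at 62 mm (back 50, front 80). Floor falls at 16 degrees to the front, from x = 85, z = 43 mm at the back wall to a trough at x = -45, z = 6 mm; then the front slopes up at 52 degrees to the upright front wall at x = -88, z = 61 mm
- ball0_center (a point): centre of a white ceramic polishing ball, 22 mm across, 20 g; it rolls down slopes steeper than about 14 degrees. Starts in the bin; either ball3 or ball4 may be absent, so there are four or five
- ball1_center (a point): centre of a white ceramic polishing ball, 22 mm across, 20 g; it rolls down slopes steeper than about 14 degrees. Starts in the bin; either ball3 or ball4 may be absent, so there are four or five
- ball2_center (a point): centre of a white ceramic polishing ball, 22 mm across, 20 g; it rolls down slopes steeper than about 14 degrees. Starts in the bin; either ball3 or ball4 may be absent, so there are four or five
- ball3_center (a point): centre of a white ceramic polishing ball, 22 mm across, 20 g; it rolls down slopes steeper than about 14 degrees. Starts in the bin; either ball3 or ball4 may be absent, so there are four or five
- ball4_center (a point): centre of a white ceramic polishing ball, 22 mm across, 20 g; it rolls down slopes steeper than about 14 degrees. Starts in the bin; either ball3 or ball4 may be absent, so there are four or five
- scoop: hand scoop, 190 g: aluminium pan 68 mm long, 72 wide (67 inside), floor 2, open in front (+x), sides from 18 mm behind the lip up to 32 mm at the back; origin under the pan's centre, z up. A wooden handle, 20 mm square, rises backwards at 30 degrees from (-40, 0, 22) to (-135, 0, 77) mm. Centre of mass within the pan: lies stably on it. Starts on the mat, open front roughly towards the robot
- scoop_grip (a point): grasp point on the handle's axis, at (-85, 0, 48) mm in the scoop's frame; the handle's flat sides face the scoop's +y and -y; axes those of the scoop
- scoop_lip (a point): middle of the pan's front edge, underside, at (34, 0, 0) mm in the scoop's frame; axes those of the scoop
- mat: black rubber mat, fixed (place and yaw vary), 150 mm (x) by 120 mm (y), 3 mm thick; origin at the centre of its underside on the bench
- bust: small dark bronze casting of a bust, 160 g: round foot 38 mm across and 10 mm high, shoulders 22 mm (x) by 36 mm (y) at 17 to 27 mm height, round head 25 mm across up to 48 mm. Loose on the bench at the start, standing on its underside, any yaw; two or three of the four castings are there, the rest absent. Origin at the centre of its underside, z up.
- medallion: dark bronze disc casting 46 mm across, 12 mm thick, 150 g. Loose on the bench at the start, standing on its underside, any yaw; two or three of the four castings are there, the rest absent. Origin at the centre of its underside, z up.
- tortoise: dark bronze tortoise casting, 140 g: body 50 mm (x, with the head at -x) by 30 mm (y), flat sides at 4 to 18 mm height, shell up to 24 mm. Loose on the bench at the start, standing on its underside, any yaw; two or three of the four castings are there, the rest absent. Origin at the centre of its underside, z up.
- plinth: dark bronze stepped plinth casting, 200 g: foot 44 (x) by 34 (y) by 10 mm high, block 34 (x) by 24 (y) mm on it up to 32 mm. Loose on the bench at the start, standing on its underside, any yaw; two or three of the four castings are there, the rest absent. Origin at the centre of its underside, z up.
- pot: bystander: clear jar with white lid, 66 mm across, 85 mm high; origin under its centre
- maquette: bystander: white plaster maquette, 60 mm across, 108 mm high; origin under its centre
- brush: bystander: brush 150 mm long lying on the bench
Things that resemble listed ones, but are neither listed nor needed, are in the scene too. Leave any green or orange look-alike of the plinth alone.

How it is judged (in metres and radians):
On the way, in this order (a step that is already met when the one before it is completed fails the run):
1. the air is shut: valve handle turned fully crosswise, before anything is loaded (value of joint valve above 1.48 rad), for 0.2 s.
2. every ball and every casting lies in the bowl while the valve is shut (horizontal distance between each of ball0_center, ball1_center, ball2_center, ball3_center, ball4_center, bust, medallion, tortoise, plinth and bowl_floor below 0.092 m and z of ball0_center in the frame of bowl_floor between -0.004 and 0.055 m and z of ball1_center in the frame of bowl_floor between -0.004 and 0.055 m and z of ball2_center in the frame of bowl_floor between -0.004 and 0.055 m and z of ball3_center in the frame of bowl_floor between -0.004 and 0.055 m and z of ball4_center in the frame of bowl_floor between -0.004 and 0.055 m and z of bust in the frame of bowl_floor between -0.004 and 0.055 m and z of medallion in the frame of bowl_floor between -0.004 and 0.055 m and z of tortoise in the frame of bowl_floor between -0.004 and 0.055 m and z of plinth in the frame of bowl_floor between -0.004 and 0.055 m and value of joint valve above 1.48 rad), for 0.3 s.
3. the air is open again: valve handle fully in line with the pipe (value of joint valve below 0.09 rad), for 0.2 s.
At the end, for the whole second after the job is handed in: Every ball and casting present rests in the bowl (centre within 92 mm of its axis, up to 55 mm above its floor), the valve handle is within 0.09 rad of fully open, and the scoop lies flat (0.12 rad) with its pan's centre over the mat (60 mm along x, 50 mm along y) (horizontal distance between each of ball0_center, ball1_center, ball2_center, ball3_center, ball4_center, bust, medallion, tortoise, plinth and bowl_floor below 0.092 m and z of ball0_center in the frame of bowl_floor between -0.004 and 0.055 m and z of ball1_center in the frame of bowl_floor between -0.004 and 0.055 m and z of ball2_center in the frame of bowl_floor between -0.004 and 0.055 m and z of ball3_center in the frame of bowl_floor between -0.004 and 0.055 m and z of ball4_center in the frame of bowl_floor between -0.004 and 0.055 m and z of bust in the frame of bowl_floor between -0.004 and 0.055 m and z of medallion in the frame of bowl_floor between -0.004 and 0.055 m and z of tortoise in the frame of bowl_floor between -0.004 and 0.055 m and z of plinth in the frame of bowl_floor between -0.004 and 0.055 m and linear speed of each of ball0, ball1, ball2, ball3, ball4, bust, medallion, tortoise, plinth, scoop below 0.03 m/s and x of scoop in the frame of mat between -0.06 and 0.06 m and y of scoop in the frame of mat between -0.05 and 0.05 m and z of scoop in the frame of mat below 0.01 m and angle between scoop's own z axis and vertical below 0.12 rad and value of joint valve below 0.09 rad); the robot touches nothing.
It fails at once if the valve is opened (below 1.3 rad) while the bowl is only partly loaded (value of joint valve below 1.3 rad and ((horizontal distance between ball0_center and bowl_floor below 0.092 m and z of ball0_center in the frame of bowl_floor between -0.004 and 0.055 m) or (horizontal distance between ball1_center and bowl_floor below 0.092 m and z of ball1_center in the frame of bowl_floor between -0.004 and 0.055 m) or (horizontal distance between ball2_center and bowl_floor below 0.092 m and z of ball2_center in the frame of bowl_floor between -0.004 and 0.055 m) or (horizontal distance between ball3_center and bowl_floor below 0.092 m and z of ball3_center in the frame of bowl_floor between -0.004 and 0.055 m) or (horizontal distance between ball4_center and bowl_floor below 0.092 m and z of ball4_center in the frame of bowl_floor between -0.004 and 0.055 m) or (horizontal distance between bust and bowl_floor below 0.092 m and z of bust in the frame of bowl_floor between -0.004 and 0.055 m) or (horizontal distance between medallion and bowl_floor below 0.092 m and z of medallion in the frame of bowl_floor between -0.004 and 0.055 m) or (horizontal distance between tortoise and bowl_floor below 0.092 m and z of tortoise in the frame of bowl_floor between -0.004 and 0.055 m) or (horizontal distance between plinth and bowl_floor below 0.092 m and z of plinth in the frame of bowl_floor between -0.004 and 0.055 m)) and not ((horizontal distance between ball0_center and bowl_floor below 0.092 m and z of ball0_center in the frame of bowl_floor between -0.004 and 0.055 m) and (horizontal distance between ball1_center and bowl_floor below 0.092 m and z of ball1_center in the frame of bowl_floor between -0.004 and 0.055 m) and (horizontal distance between ball2_center and bowl_floor below 0.092 m and z of ball2_center in the frame of bowl_floor between -0.004 and 0.055 m) and (horizontal distance between ball3_center and bowl_floor below 0.092 m and z of ball3_center in the frame of bowl_floor between -0.004 and 0.055 m) and (horizontal distance between ball4_center and bowl_floor below 0.092 m and z of ball4_center in the frame of bowl_floor between -0.004 and 0.055 m) and (horizontal distance between bust and bowl_floor below 0.092 m and z of bust in the frame of bowl_floor between -0.004 and 0.055 m) and (horizontal distance between medallion and bowl_floor below 0.092 m and z of medallion in the frame of bowl_floor between -0.004 and 0.055 m) and (horizontal distance between tortoise and bowl_floor below 0.092 m and z of tortoise in the frame of bowl_floor between -0.004 and 0.055 m) and (horizontal distance between plinth and bowl_floor below 0.092 m and z of plinth in the frame of bowl_floor between -0.004 and 0.055 m))).
It fails at once if the fingers take hold of a ball that is in the bin (more than 0.5 N) ((contact force between the fingers and ball0 above 0.5 N and x of ball0_center in the frame of bin between -0.088 and 0.085 m and y of ball0_center in the frame of bin between -0.04 and 0.04 m and height (world z) of ball0_center below 0.085 m) or (contact force between the fingers and ball1 above 0.5 N and x of ball1_center in the frame of bin between -0.088 and 0.085 m and y of ball1_center in the frame of bin between -0.04 and 0.04 m and height (world z) of ball1_center below 0.085 m) or (contact force between the fingers and ball2 above 0.5 N and x of ball2_center in the frame of bin between -0.088 and 0.085 m and y of ball2_center in the frame of bin between -0.04 and 0.04 m and height (world z) of ball2_center below 0.085 m) or (contact force between the fingers and ball3 above 0.5 N and x of ball3_center in the frame of bin between -0.088 and 0.085 m and y of ball3_center in the frame of bin between -0.04 and 0.04 m and height (world z) of ball3_center below 0.085 m) or (contact force between the fingers and ball4 above 0.5 N and x of ball4_center in the frame of bin between -0.088 and 0.085 m and y of ball4_center in the frame of bin between -0.04 and 0.04 m and height (world z) of ball4_center below 0.085 m)).
It fails at once if a casting falls free from more than about 120 mm (faster than 1.6 m/s while the fingers do not hold it) ((linear speed of bust above 1.6 m/s and contact force between the fingers and bust below 0.1 N) or (linear speed of medallion above 1.6 m/s and contact force between the fingers and medallion below 0.1 N) or (linear speed of tortoise above 1.6 m/s and contact force between the fingers and tortoise below 0.1 N) or (linear speed of plinth above 1.6 m/s and contact force between the fingers and plinth below 0.1 N)).
It fails at once if a bystander is moved more than 30 mm or knocked over (distance of any of pot, maquette, brush from where it was at the start of the episode above 0.03 m or angle between any of pot, maquette's own z axis and vertical above 0.5 rad).
Of ball3, ball4 only 1 to 2 are there at a start; the rules pass over those that are not, and their reading is None.
Of bust, medallion, tortoise, plinth only 2 to 3 are there at a start; the rules pass over those that are not, and their reading is None.
At some moment in a run one of bust, medallion, tortoise, plinth may be knocked a few centimetres aside while the robot is not near it.
It also fails if it takes over 210 s, if anything falls off the work surface, if the arm or the gripper's body presses on something with over 40 N, if the wrist force passes 120 N, or if a joint passes its speed limit or range.

ROBOT

A 6-joint arm with a two-finger parallel gripper is mounted at the origin on the work surface. World frame = base frame: x ahead of the robot, y to its left, z up, the work surface at z = 0. Lengths are in m, angles in degrees, forces in N, time in s.
With the tool pointing down it reaches from about 0.3 to 0.75 m from the base axis. Payload 8.5 kg.
Tool frame: the origin (TCP) lies between the finger pads; the fingertips stand 11 mm ahead of it and the grasp point (between the pads) lies 8 mm behind it; z points along the fingers, y is the line along which they close (so a half turn about z gives the same grasp; the last joint's range is limited). The gripper opens to 88 mm and grips with 3 to 60 N. Pads are 18 mm wide; open, the fingers measure 123 mm over their backs; the gripper's body (75 mm by 187 mm) begins 45 mm behind the grasp point.
Start: joints at [58.883, 21.807, 74.336, -0, 83.858, -12.336], TCP at [0.177, 0.521, 0.25] pointing down, gripper open.
Joint ranges: [-178.18, 178.18], [-50.72, 133.34], [12.68, 142.11], [-81.47, 261.47], [9.98, 163.14], [-165.26, 165.26]. Speed limits (degrees/s): [136.94, 136.94, 180, 180, 180, 180].

INTERFACE

Orientations are given as a 3x3 rotation matrix whose columns are the frame's x, y, z axes.
In Python, from rig import bot gives the robot as it stands. The module is installed in compiled form; this text tells all that it offers.
- The arm moves only by the shell command python3 -m crank 'ROWS' [FORCE]. ROWS is JSON, a list that holds one entry, the list of rows, each a list of 7 numbers: the shift along the tool's x, y, z in mm, then the turn, a rotation vector about the tool's x, y, z in degrees, then the finger opening in mm, from 0 to 88.1. A call has 1 to 8 rows; each row shifts and turns the commanded pose from where the row before left it, along the tool's axes as they then stand; what a row does not reach is not made up. A row lasts 1/12 s, in which the tool goes at most 41.7 mm and 7.16 degrees, less where a joint would pass 70% of its speed; a pose out of reach is approached as far as the arm can. A call with a gripper value outside its range is refused whole. The fingers move at their own pace and stop on an object; FORCE is the grip in N (left out, the last holds). Time passes only in rows, so rows that do not move let the fingers close. It gives the time, the measured TCP pose, the force, the opening and the grip force at its end, in the units of the state.
- bot.get_obs(): the state, without advancing time (a new reading comes with each control period).
- bot.read_camera(name): name is "scene" or "top" or "wrist"; returns a dict with "img" (420x560x3 uint8, red, green, blue), "fx", "fy", "cx", "cy" (pixels), "k1" (the pictures are not rectified: a ray, as slopes to the right and down, at radius r is drawn at 1 + k1 r^2 times it, then the intrinsics apply), "extrinsics" (4x4, takes a point from world to camera coordinates). Camera axes: x right, y down, z forward; pixel columns grow to the right and rows downward; lengths in m; the calibration is good to about 2 mm. A picture is of the moment at which its call begins. There is no depth.
- bot.sign_off(): hands the job in; it is judged then, once.
The state is a dict: "time": time; "joints": joint angles; "joint_velocities": joint speeds; "tau": joint torques, N m; "eef_pos": TCP position; "tcp_rot": TCP orientation; "force": force on the tool from outside, world axes, zero at the start; "ft_torque": the same for the moment, N m; "grip_width": opening from 0.0 (shut) to 1.0 (fully open); "finger_force": force on a finger pad.
Only numpy, scipy, OpenCV 4.12 (cv2) and the standard library are available. Lean on these libraries where they do the work, as an engineer would, in place of code of your own. Each camera call takes 0.05 s, during which the arm holds its last target. There are 200 camera calls.

## Working session

There is one attempt and no reset: what is moved stays moved. The work goes in short steps, Python scripts to look and compute and a shell command to move; the robot and the scene stay as the last step left them, time stands still between calls to the robot, and variables do not carry over. Pictures are saved under pics/ and viewed, at most 14 in all, crops included, and the job is handed in when it is done.

```bash
mkdir -p pics; cat > h.py <<'E'
import numpy as np, cv2
from rig import bot
def cam(n):
    c=bot.read_camera(n); c['E']=np.array(c['extrinsics']); return c
def save(c,name,box=None,size=None):
    im=c['img'][:,:,::-1]
    if box: im=im[box[1]:box[3],box[0]:box[2]]
    if size: im=cv2.resize(im,size,interpolation=cv2.INTER_CUBIC)
    cv2.imwrite('pics/'+name+'.png',im)
def w(c,u,v,z):
    xd,yd=(u-c['cx'])/c['fx'],(v-c['cy'])/c['fy']
    x,y=xd,yd
    for _ in range(20):
        k=1+c['k1']*(x*x+y*y); x,y=xd/k,yd/k
    R,t=c['E'][:3,:3],c['E'][:3,3]
    o=-R.T@t; d=R.T@np.array([x,y,1])
    return o+d*(z-o[2])/d[2]
def px(c,p):
    q=c['E'][:3,:3]@np.array(p)+c['E'][:3,3]; x,y=q[:2]/q[2]; k=1+c['k1']*(x*x+y*y)
    return np.array([x*k*c['fx']+c['cx'],y*k*c['fy']+c['cy']])
E
python3 - <<'E'
from h import *
for n in ['top','scene']:
    c=cam(n); save(c,n+'0',size=(800,600)); print(n,-c['E'][:3,:3].T@c['E'][:3,3],c['fx'],c['k1'],c['cx'],c['cy'])
print(bot.get_obs())
E
```

```text
top [ 0.37666494 -0.100395    1.20628158] 450.5018713771213 0.04813449147695137 278.0364804123264 208.21659820240973
scene [0.99087796 0.27804202 0.95386805] 431.8527944821667 -0.1143419268423597 284.913598850894 204.89176121169194
{'time': 0.1, 'joints': array([ 5.88826003e+01,  2.18362887e+01,  7.43762903e+01, -1.81204810e-03,
        8.38578022e+01, -1.23347120e+01]), 'joint_velocities': array([-0.01574569, -0.0555661 , -0.10425271,  0.03733597,  0.17617559,
        0.01436314]), 'tau': array([ 3.78852201e-03, -4.38645637e+01, -2.24912363e+01,  7.15334667e-02,
        3.42513691e-02, -1.13138613e-04]), 'eef_pos': array([0.17697142, 0.52051661, 0.24923164]), 'tcp_rot': array([[-9.46747617e-01,  3.21976055e-01, -6.07900409e-04],
       [ 3.21976546e-01,  9.46747043e-01, -1.06788215e-03],
       [ 2.31695432e-04, -1.20674456e-03, -9.99999245e-01]]), 'force': array([-0.77231609, -0.85086847,  0.20988611]), 'ft_torque': array([-0.04298861,  0.06979248,  0.03229554]), 'finger_force': 0.0, 'grip_width': 0.9979776365429996}
```

View pics/top0.png

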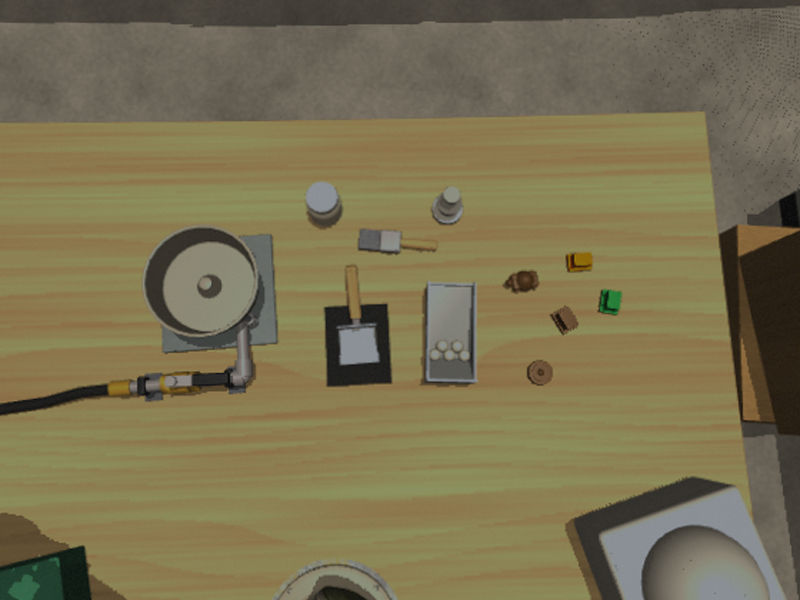

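View pics/scene0.png

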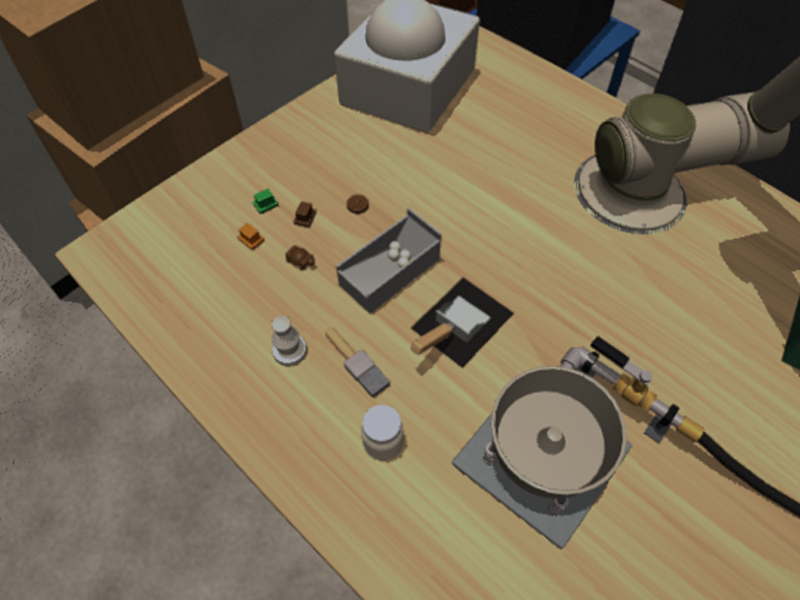

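The top view shows the bowl at (203,281), the valve handle at about (212,380), the scoop at (357,345) and the bin at (451,332) with 5 balls. It also shows the tortoise (523,281), plinth (565,320), medallion (540,372), and the green and orange decoys. There is no bust. I'll zoom in.

```bash
python3 - <<'E'
from h import *
c=cam('top'); save(c,'top1',box=(90,150,290,290),size=(800,560)); save(c,'top2',box=(240,170,440,310),size=(800,560))
import pickle; pickle.dump(c,open('top.pkl','wb'))
E
```

```text
(no output)
```

View pics/top1.png

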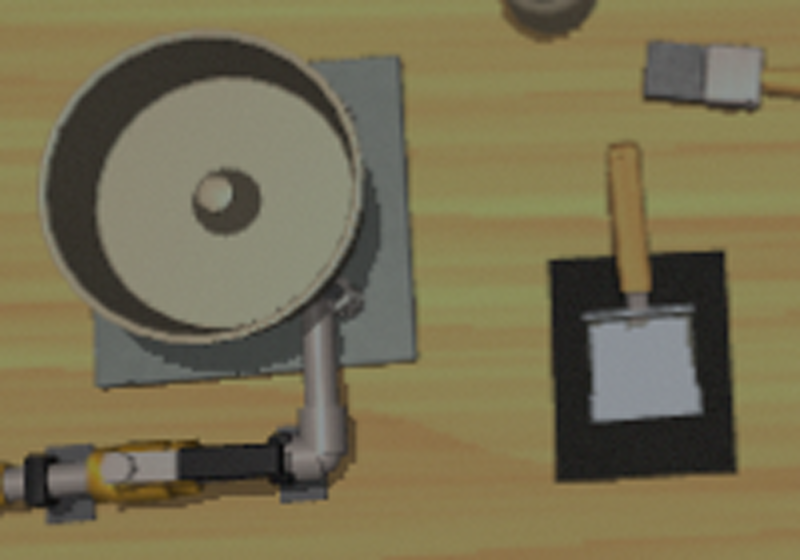

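View pics/top2.png

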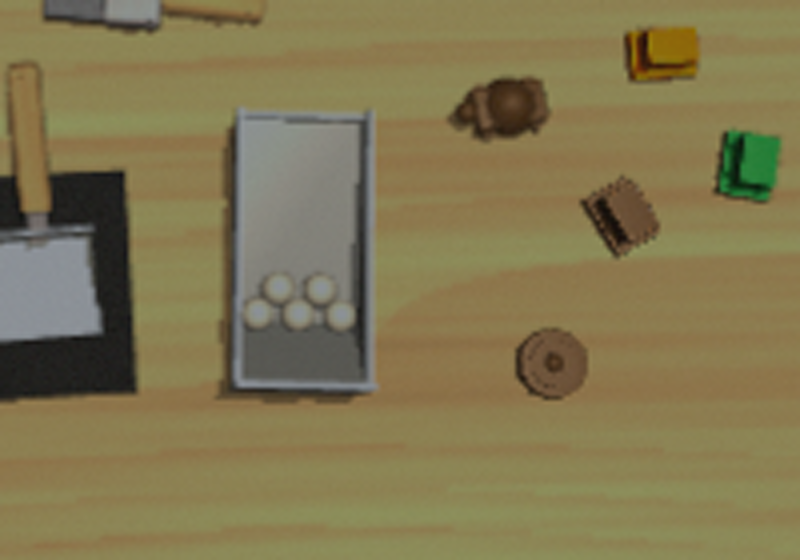

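```bash
python3 - <<'E'
from h import *
import pickle; c=pickle.load(open('top.pkl','rb'))
a=lambda u,v,z:w(c,90+u/4,150+v/4,z)
b=lambda u,v,z:w(c,240+u/4,170+v/4,z)
np.set_printoptions(precision=4,suppress=True)
P=lambda n,p:print(n,p[:2])
P('rimc',a(201,188,.128));P('floorc',a(226,202,.07));P('conetip',a(214,194,.1))
print('rim d',np.linalg.norm(a(40,188,.128)-a(363,188,.128)),np.linalg.norm(a(201,32,.128)-a(201,343,.128)))
for u,v in [(402,57),(416,360),(97,387)]: P('base',a(u,v,.01))
P('axis',a(122,467,.108));P('sl end',a(287,460,.106));P('sl start',a(178,464,.112))
print('mat');M=[a(*q,.003) for q in [(548,260),(724,251),(736,472),(557,482)]]
for m in M:P('',m)
P('mc',sum(M)/4)
print('scoop')
for q,z in [((590,421),.005),((703,413),.005),((592,322),.005),((688,318),.005),((582,316),.035),((695,309),.035),((623,147),.088),((634,290),.035)]:P(q,a(*q,z))
print('bin')
for q,z in [((240,112),.05),((371,113),.05),((236,386),.08),((371,386),.08)]:P(q,b(*q,z))
print('balls')
for q in [(278,288),(320,289),(258,313),(298,314),(341,314)]:P(q,b(*q,.03))
print('tort');
for q,z in [((510,105),.02),((455,115),.01),((547,92),.01),((547,122),.01),((485,137),.01)]:P(q,b(*q,z))
print('plinth')
for q in [(626,178),(660,214),(620,255),(583,213)]:P(q,b(*q,.02))
for q in [(626,178),(658,212),(630,243),(597,207)]:P(q,b(*q,.032))
P('med',b(553,363,.012))
E
```

```text
rimc [0.5986 0.2073]
floorc [0.6011 0.208 ]
conetip [0.6004 0.2073]
rim d 0.19225574548601934 0.19164591005142687
base [0.7108 0.1078]
base [0.5034 0.0975]
base [0.4913 0.3047]
axis [0.4337 0.2551]
sl end [0.435  0.1582]
sl start [0.4342 0.221 ]
mat
 [0.5694 0.0105]
 [ 0.5727 -0.1082]
 [ 0.4243 -0.1125]
 [0.421  0.0057]
mc [ 0.4969 -0.0511]
scoop
(590, 421) [ 0.4604 -0.0166]
(703, 413) [ 0.4637 -0.0916]
(592, 322) [ 0.5264 -0.0187]
(688, 318) [ 0.5274 -0.083 ]
(582, 316) [ 0.5267 -0.0143]
(695, 309) [ 0.5295 -0.0881]
(623, 147) [ 0.6272 -0.0453]
(634, 290) [ 0.543  -0.0484]
bin
(240, 112) [ 0.6023 -0.1848]
(371, 113) [ 0.5996 -0.2706]
(236, 386) [ 0.4233 -0.1739]
(371, 386) [ 0.4212 -0.2577]
balls
(278, 288) [ 0.4883 -0.2069]
(320, 289) [ 0.4869 -0.2344]
(258, 313) [ 0.4723 -0.1932]
(298, 314) [ 0.471  -0.2193]
(341, 314) [ 0.4702 -0.2474]
tort
(510, 105) [ 0.6086 -0.3687]
(455, 115) [ 0.6045 -0.3333]
(547, 92) [ 0.6189 -0.3966]
(547, 122) [ 0.5982 -0.3953]
(485, 137) [ 0.5889 -0.3527]
plinth
(626, 178) [ 0.5571 -0.4431]
(660, 214) [ 0.5323 -0.4639]
(620, 255) [ 0.5056 -0.4353]
(583, 213) [ 0.5342 -0.4128]
(626, 178) [ 0.5552 -0.4396]
(658, 212) [ 0.5321 -0.459 ]
(630, 243) [ 0.512  -0.4391]
(597, 207) [ 0.5364 -0.4191]
med [ 0.436  -0.3881]
```

Measured poses (world frame):

| Item | Position (m) | Yaw |
|---|---|---|
| Finisher | (0.600, 0.2075) | about 3° |
| Valve axis | (0.432, 0.258) | – |
| Scoop centre | (0.496, -0.052) | about 182.8° |
| Bin origin | (0.514, -0.222) | about -3.8° |

The sizes agree with those given. I'll do the valve first.

```bash
cat > plan.py <<'E'
import sys,numpy as np
from h import *
from scipy.spatial.transform import Rotation as Ro
def down(a):
    a=np.radians(a); y=np.array([np.cos(a),np.sin(a),0]); z=np.array([0,0,-1.]); return np.c_[np.cross(y,z),y,z]
def rep(p,R,tag=''):
    o=bot.get_obs(); R0=np.array(o['tcp_rot']); p=np.array(p)
    rv=Ro.from_matrix(R0.T@R).as_rotvec(degrees=True); d=R.T@(p-o['eef_pos'])*1000
    print(tag,'turn',rv.round(2),'rows>=%.1f'%(np.linalg.norm(rv)/7.16),'| then shift',d.round(1),'rows>=%.1f'%(np.linalg.norm(d)/41.7))
if __name__=='__main__':
    v=list(map(float,sys.argv[1:])); rep(v[:3],down(v[3]))
E
python3 plan.py .435 .192 .0975 3
```

```text
turn [-6.000e-02  2.000e-02  6.822e+01] rows>=9.5 | then shift [-341.6  240.5  151.8] rows>=10.7
```

```bash
python3 -m crank '[[[0,0,0,0,0,6.8,50],[0,0,0,0,0,6.8,50],[0,0,0,0,0,6.8,50],[0,0,0,0,0,6.8,50],[0,0,0,0,0,6.8,50]]]' 20 >/dev/null
python3 -m crank '[[[0,0,0,0,0,6.8,50],[0,0,0,0,0,6.8,50],[0,0,0,0,0,6.8,50],[0,0,0,0,0,6.8,50],[0,0,0,0,0,7,50]]]' >/dev/null
python3 -m crank '[[[-28.5,20,0,0,0,0,50],[-28.5,20,0,0,0,0,50],[-28.5,20,0,0,0,0,50],[-28.5,20,0,0,0,0,50],[-28.5,20,0,0,0,0,50],[-28.5,20,0,0,0,0,50]]]' >/dev/null
python3 -m crank '[[[-28.5,20,0,0,0,0,50],[-28.5,20,0,0,0,0,50],[-28.5,20,0,0,0,0,50],[-28.5,20,0,0,0,0,50],[-28.5,20,0,0,0,0,50],[-28.5,20,0,0,0,0,50],[0,0,0,0,0,0,50]]]'
python3 plan.py .435 .192 .0975 3
```

```text
time: 2.07
eef_pos: [0.4377, 0.188, 0.2494]
tcp_rot: [[-0.048, 0.999, 0.001], [0.999, 0.048, -0.001], [-0.001, 0.0, -1.0]]
force: [-0.3, 0.0, 0.6]
grip_width: 0.568
finger_force: 0.0
 turn [ 0.03  0.07 -0.26] rows>=0.0 | then shift [  4.1  -2.5 151.9] rows>=3.6
```

```bash
python3 -m crank '[[[4,-2.5,30,0,0,0,50],[0,0,30,0,0,0,50],[0,0,30,0,0,0,50],[0,0,30,0,0,0,50],[0,0,20,0,0,0,50],[0,0,12,0,0,0,50],[0,0,0,0,0,0,50]]]'
python3 -m crank '[[[0,0,0,0,0,0,14],[0,0,0,0,0,0,14],[0,0,0,0,0,0,14],[0,0,0,0,0,0,14],[0,0,0,0,0,0,14],[0,0,0,0,0,0,14]]]' 15
```

```text
time: 2.65
eef_pos: [0.4306, 0.1957, 0.0955]
tcp_rot: [[-0.053, 0.999, -0.005], [0.999, 0.053, -0.001], [-0.001, -0.005, -1.0]]
force: [-0.2, -0.1, 0.4]
grip_width: 0.568
finger_force: 0.0
time: 3.15
eef_pos: [0.4336, 0.1957, 0.0987]
tcp_rot: [[-0.052, 0.999, 0.004], [0.999, 0.052, 0.001], [0.0, 0.004, -1.0]]
force: [4.2, -0.9, 0.5]
grip_width: 0.229
finger_force: 15.1
```

```bash
python3 -m crank '[[[0.5,-7.7,0,0,0,7,14],[0.5,-7.7,0,0,0,7,14],[0.5,-7.7,0,0,0,7,14],[0.5,-7.7,0,0,0,7,14],[0.5,-7.7,0,0,0,7,14],[0.5,-7.7,0,0,0,7,14],[0.5,-7.7,0,0,0,7,14]]]'
python3 -m crank '[[[0.5,-7.7,0,0,0,7,14],[0.5,-7.7,0,0,0,7,14],[0.5,-7.7,0,0,0,7,14],[0.5,-7.7,0,0,0,7,14],[0.5,-7.7,0,0,0,7,14],[0.5,-7.7,0,0,0,7,14],[0,0,0,0,0,0,14],[0,0,0,0,0,0,14]]]'
```

```text
time: 3.73
eef_pos: [0.3864, 0.2161, 0.0988]
tcp_rot: [[0.724, 0.69, 0.009], [0.69, -0.724, 0.003], [0.008, 0.004, -1.0]]
force: [13.1, 5.0, -6.9]
grip_width: 0.225
finger_force: 14.9
time: 4.4
eef_pos: [0.3691, 0.2567, 0.0988]
tcp_rot: [[0.999, 0.036, 0.008], [0.036, -0.999, -0.0], [0.008, 0.001, -1.0]]
force: [13.6, -6.5, -2.8]
grip_width: 0.226
finger_force: 14.9
```

```bash
python3 -m crank '[[[0,-2.5,0,0,0,2,14],[0,-2.5,0,0,0,1,14],[0,-1,0,0,0,0,14],[0,0,0,0,0,0,14]]]'
python3 -m crank '[[[0,0,0,0,0,0,50],[0,0,0,0,0,0,50],[0,0,0,0,0,0,50],[0,0,0,0,0,0,50],[0,0,-30,0,0,0,60],[0,0,-40,0,0,0,60],[0,0,-40,0,0,0,60],[0,0,-40,0,0,0,60]]]'
python3 - <<'E'
from h import *
c=cam('top'); save(c,'v1',box=(90,220,190,310),size=(600,540))
im=c['img'].astype(int); r,g,b=im[...,0],im[...,1],im[...,2]
hsv=cv2.cvtColor(c['img'],cv2.COLOR_RGB2HSV)
for u,v in [(366,196),(395,224),(378,261)]: print(hsv[v,u],c['img'][v,u])
print(hsv[240,420])
E
```

```text
time: 4.73
eef_pos: [0.3693, 0.2598, 0.0987]
tcp_rot: [[1.0, -0.015, 0.008], [-0.015, -1.0, -0.007], [0.008, 0.007, -1.0]]
force: [16.7, -30.9, 0.4]
grip_width: 0.291
finger_force: 15.6
time: 5.4
eef_pos: [0.3648, 0.2628, 0.2497]
tcp_rot: [[1.0, -0.017, -0.001], [-0.017, -1.0, -0.0], [-0.001, 0.0, -1.0]]
force: [0.3, -0.5, 0.3]
grip_width: 0.682
finger_force: 0.0
[ 15 148  86] [86 61 36]
[ 14 122 109] [109  82  57]
[ 15 148  81] [81 57 34]
[ 20 117 144]
```

View pics/v1.png

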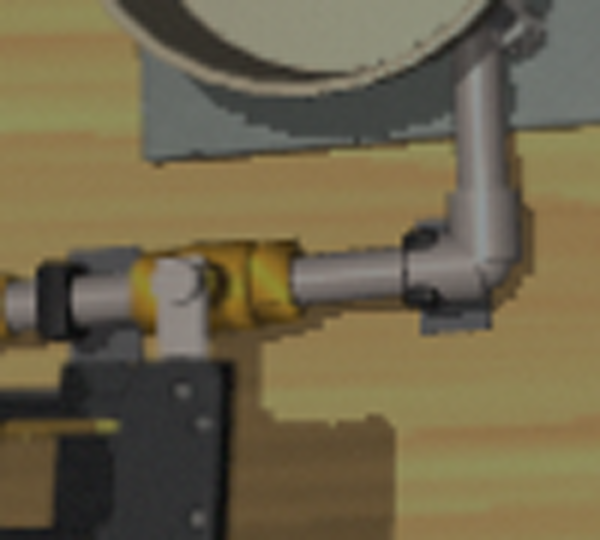

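The strip at (182,330) now points straight down, crosswise to the pipe. The push ended on the hard stop with 31 N, so the valve is shut. Castings next.

```bash
cat > seg.py <<'E'
from h import *
def seg(show=False):
    c=cam('top'); hsv=cv2.cvtColor(c['img'],cv2.COLOR_RGB2HSV)
    m=((hsv[...,0]<18)&(hsv[...,1]>70)&(hsv[...,2]<135)).astype(np.uint8)
    m[:,:335]=0;m[:,440:]=0;m[:170]=0;m[300:]=0
    n,l,s,ce=cv2.connectedComponentsWithStats(cv2.morphologyEx(m,cv2.MORPH_CLOSE,np.ones((3,3))))
    for i in range(1,n):
        if s[i,4]<60: continue
        v,u=np.where(l==i)
        P=np.array([w(c,a,b,.012)[:2] for a,b in zip(u,v)])*1000
        (cx,cy),(ww,hh),an=cv2.minAreaRect(P.astype(np.float32))
        print('area',s[i,4],'px',ce[i].round(1),'rect c',(round(cx,1),round(cy,1)),'wh',(round(ww,1),round(hh,1)),'ang',round(an,1),'mean',P.mean(0).round(1))
    return c,m
if __name__=='__main__':
    c,m=seg()
    im=cv2.resize(c['img'][170:300,335:465,::-1],(560,560),interpolation=cv2.INTER_CUBIC)
    mm=cv2.resize(m[170:300,335:465]*255,(200,560),interpolation=0)
E
python3 seg.py; python3 plan.py .436 -.388 .2 0
```

```text
area 78 px [400.7 184.3] rect c (643.2, -469.1) wh (37.5, 30.7) ang 88.6 mean [ 641.  -462.8]
area 258 px [365.5 196.7] rect c (609.2, -362.8) wh (36.9, 60.4) ang 6.8 mean [ 608.9 -365.2]
area 219 px [395.  223.4] rect c (534.1, -439.7) wh (42.6, 38.2) ang 25.0 mean [ 534.2 -439.6]
area 241 px [377.4 260.4] rect c (438.1, -386.2) wh (45.3, 42.0) ang 88.6 mean [ 436.9 -386.1]
 turn [  0.28  -0.66 -90.94] rows>=12.7 | then shift [-651.8   68.9   53.3] rows>=15.8
```

```bash
python3 -m crank '[[[4.5,38,0,0,0,0,75],[4.5,38,0,0,0,0,75],[4.5,38,0,0,0,0,75],[4.5,38,0,0,0,0,75],[4.5,38,0,0,0,0,75],[4.5,38,0,0,0,0,75],[4.5,38,0,0,0,0,75],[4.5,38,0,0,0,0,75]]]' >/dev/null
python3 -m crank '[[[4.5,38,0,0,0,0,75],[4.5,38,0,0,0,0,75],[4.5,38,0,0,0,0,75],[4.5,38,0,0,0,0,75],[4.5,38,0,0,0,0,75],[4.5,38,0,0,0,0,75],[4.5,38,0,0,0,0,75],[4.5,38,0,0,0,0,75]]]' >/dev/null
python3 -m crank '[[[5,40,30,0,0,0,75],[0,0,30,0,0,0,75],[0,0,40,0,0,0,75],[0,0,0,0,0,0,75],[0,0,0,0,0,0,75]]]'
python3 plan.py .437 -.387 .014 -91
python3 - <<'E'
from h import *
c=cam('wrist'); save(c,'w1'); print(px(c,[.437,-.387,.012]))
E
```

```text
time: 7.25
eef_pos: [0.4305, -0.3787, 0.1518]
tcp_rot: [[1.0, -0.017, -0.003], [-0.017, -1.0, 0.004], [-0.003, -0.004, -1.0]]
force: [0.9, -0.5, 1.1]
grip_width: 0.85
finger_force: 0.0
 turn [-0.21  0.15  0.03] rows>=0.0 | then shift [  6.6   8.1 137.8] rows>=3.3
[292.16831156 186.66916108]
```

View pics/w1.png

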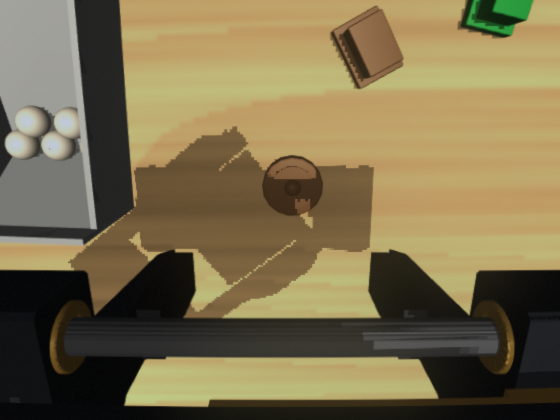

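The wrist view shows the medallion at (292,185), exactly where predicted, and the plinth's long side at about 25°. I'll grasp the medallion.

```bash
python3 -m crank '[[[6.5,8,30,0,0,0,75],[0,0,30,0,0,0,75],[0,0,30,0,0,0,75],[0,0,30,0,0,0,75],[0,0,17,0,0,0,75],[0,0,0,0,0,0,75],[0,0,0,0,0,0,75]]]'
python3 -m crank '[[[0,0,0,0,0,0,36],[0,0,0,0,0,0,36],[0,0,0,0,0,0,36],[0,0,0,0,0,0,36],[0,0,0,0,0,0,36],[0,0,0,0,0,0,36]]]' 30
python3 -m crank '[[[0,0,-20,0,0,0,36],[0,0,-40,0,0,0,36],[0,0,-40,0,0,0,36],[0,0,-40,0,0,0,36],[0,0,-40,0,0,0,36],[0,0,-40,0,0,0,36],[0,0,0,0,0,0,36]]]'
python3 plan.py .549 .2075 .1 -90
```

```text
time: 7.88
eef_pos: [0.4382, -0.3884, 0.0178]
tcp_rot: [[1.0, -0.017, 0.002], [-0.017, -1.0, -0.002], [0.002, 0.002, -1.0]]
force: [0.1, -0.4, 0.5]
grip_width: 0.852
finger_force: 0.0
time: 8.38
eef_pos: [0.4374, -0.3878, 0.0166]
tcp_rot: [[1.0, -0.017, 0.001], [-0.017, -1.0, -0.001], [0.001, 0.001, -1.0]]
force: [-0.2, 1.5, 5.5]
grip_width: 0.506
finger_force: 30.0
time: 8.97
eef_pos: [0.4385, -0.3893, 0.244]
tcp_rot: [[1.0, -0.017, 0.008], [-0.017, -1.0, -0.011], [0.008, 0.011, -1.0]]
force: [0.6, -0.1, 0.2]
grip_width: 0.506
finger_force: 30.0
 turn [ 0.63 -0.48 -0.97] rows>=0.2 | then shift [ 110.5 -596.8  144. ] rows>=15.0
```

```bash
python3 -m crank '[[[0,-38,0,0,0,0,36],[7,-38,0,0,0,0,36],[7,-38,0,0,0,0,36],[7,-38,0,0,0,0,36],[7,-38,0,0,0,0,36],[7,-38,0,0,0,0,36],[7,-38,0,0,0,0,36],[7,-38,0,0,0,0,36]]]' >/dev/null
python3 -m crank '[[[8,-38,0,0,0,0,36],[8,-38,0,0,0,0,36],[8,-38,0,0,0,0,36],[8,-38,0,0,0,0,36],[8,-38,0,0,0,0,36],[8,-38,0,0,0,0,36],[8,-38,0,0,0,0,36],[8,-34,0,0,0,0,36]]]' >/dev/null
python3 -m crank '[[[0,0,0,0,0,0,36],[0,0,0,0,0,0,36]]]'
python3 plan.py .549 .2075 .095 -90
```

```text
time: 10.47
eef_pos: [0.5602, 0.2157, 0.2346]
tcp_rot: [[1.0, -0.014, -0.002], [-0.014, -1.0, -0.0], [-0.002, 0.0, -1.0]]
force: [0.5, -0.6, -1.6]
grip_width: 0.504
finger_force: 30.0
 turn [ 0.03  0.1  -0.82] rows>=0.1 | then shift [-11.2   8.2 139.6] rows>=3.4
```

```bash
python3 -m crank '[[[-11,8,20,0,0,0,36],[0,0,30,0,0,0,36],[0,0,30,0,0,0,36],[0,0,30,0,0,0,36],[0,0,20,0,0,0,36],[0,0,9,0,0,0,36],[0,0,0,0,0,0,36],[0,0,0,0,0,0,36]]]'
python3 -m crank '[[[0,0,0,0,0,0,60],[0,0,0,0,0,0,60],[0,0,0,0,0,0,60],[0,0,0,0,0,0,60],[0,0,-30,0,0,0,60],[0,0,-40,0,0,0,60],[0,0,-40,0,0,0,60],[0,0,-40,0,0,0,60]]]'
python3 seg.py; python3 plan.py .534 -.44 .2 -65;python3 plan.py .534 -.44 .2 115;python3 plan.py .534 -.44 .2 -155
```

```text
time: 11.13
eef_pos: [0.5498, 0.2059, 0.0976]
tcp_rot: [[1.0, -0.018, 0.001], [-0.018, -1.0, -0.0], [0.001, 0.0, -1.0]]
force: [0.1, 0.0, -0.6]
grip_width: 0.509
finger_force: 30.0
time: 11.8
eef_pos: [0.549, 0.2065, 0.2492]
tcp_rot: [[1.0, -0.017, 0.0], [-0.017, -1.0, 0.0], [0.0, -0.0, -1.0]]
force: [-0.2, -0.3, 0.1]
grip_width: 0.677
finger_force: 0.0
area 78 px [400.7 184.4] rect c (643.2, -468.8) wh (38.0, 30.7) ang 88.6 mean [ 640.8 -462.8]
area 250 px [365.5 196.6] rect c (609.1, -361.1) wh (36.5, 62.6) ang 8.2 mean [ 609.4 -365.1]
area 219 px [395.  223.4] rect c (534.6, -439.8) wh (42.2, 38.9) ang 27.9 mean [ 534.4 -439.7]
 turn [  0.05  -0.83 -25.96] rows>=3.6 | then shift [-289.1  579.    57.7] rows>=15.6
 turn [-1.1300e+00 -6.0000e-02  1.5403e+02] rows>=21.5 | then shift [ 289.1 -579.    57.7] rows>=15.6
 turn [-0.58 -0.64 64.04] rows>=8.9 | then shift [579.  289.1  57.7] rows>=15.6
```

```bash
python3 -m crank '[[[0,0,0,0,0,-6.5,60],[0,0,0,0,0,-6.5,60],[0,0,0,0,0,-6.5,60],[0,0,0,0,0,-6.5,60],[-17,34,0,0,0,0,60],[-17,34,0,0,0,0,60],[-17,34,0,0,0,0,60],[-17,34,0,0,0,0,60]]]' >/dev/null
python3 -m crank '[[[-17,34,0,0,0,0,60],[-17,34,0,0,0,0,60],[-17,34,0,0,0,0,60],[-17,34,0,0,0,0,60],[-17,34,0,0,0,0,60],[-17,34,0,0,0,0,60],[-17,34,0,0,0,0,60],[-17,34,0,0,0,0,60]]]' >/dev/null
python3 -m crank '[[[-17,34,0,0,0,0,60],[-17,34,0,0,0,0,60],[-17,34,0,0,0,0,60],[-17,34,0,0,0,0,60],[-17,34,30,0,0,0,60],[0,0,30,0,0,0,60],[0,0,0,0,0,0,60],[0,0,0,0,0,0,60]]]'
python3 plan.py .534 -.44 .028 -65
python3 - <<'E'
from h import *
import pickle
c=cam('wrist'); save(c,'w2',box=(130,60,450,300),size=(800,600)); pickle.dump(c,open('w2.pkl','wb'));print(px(c,[.534,-.44,.032]))
E
```

```text
time: 13.85
eef_pos: [0.5319, -0.4337, 0.1902]
tcp_rot: [[0.906, 0.423, -0.002], [0.423, -0.906, 0.002], [-0.001, -0.003, -1.0]]
force: [-1.1, 1.1, 0.7]
grip_width: 0.681
finger_force: 0.0
 turn [-0.18  0.04  0.02] rows>=0.0 | then shift [ -0.7   6.7 162.2] rows>=3.9
[290.18180033 190.44435305]
```

View pics/w2.png

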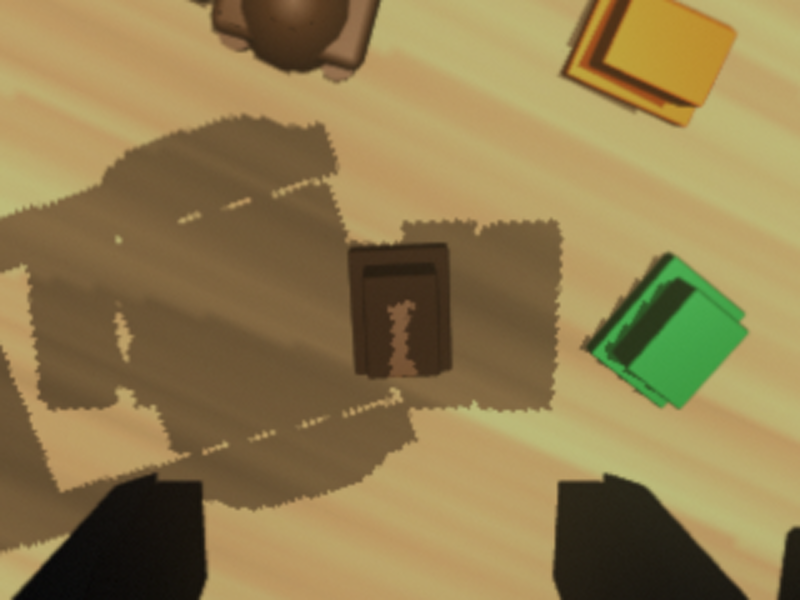

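The plinth is centred at (401,322) in the crop, as predicted, and square to the fingers. I'll grasp it.

```bash
python3 -m crank '[[[-0.5,6.5,20,0,0,0,48],[0,0,30,0,0,0,48],[0,0,30,0,0,0,48],[0,0,30,0,0,0,48],[0,0,30,0,0,0,48],[0,0,15,0,0,0,48],[0,0,9,0,0,0,48],[0,0,0,0,0,0,48]]]'
python3 -m crank '[[[0,0,0,0,0,0,16],[0,0,0,0,0,0,16],[0,0,0,0,0,0,16],[0,0,0,0,0,0,16],[0,0,0,0,0,0,16],[0,0,0,0,0,0,16]]]' 35
python3 -m crank '[[[0,0,-20,0,0,0,16],[0,0,-40,0,0,0,16],[0,0,-40,0,0,0,16],[0,0,-40,0,0,0,16],[0,0,-40,0,0,0,16],[0,0,-40,0,0,0,16],[0,0,0,0,0,0,16]]]'
python3 plan.py .6 .2585 .1 0
```

```text
time: 14.57
eef_pos: [0.5351, -0.4397, 0.0275]
tcp_rot: [[0.906, 0.424, 0.0], [0.424, -0.906, -0.0], [0.0, 0.0, -1.0]]
force: [0.3, 0.0, 0.2]
grip_width: 0.545
finger_force: 0.0
time: 15.07
eef_pos: [0.5348, -0.4405, 0.0286]
tcp_rot: [[0.906, 0.423, 0.001], [0.423, -0.906, -0.001], [0.001, 0.002, -1.0]]
force: [-0.9, 2.1, 6.6]
grip_width: 0.27
finger_force: 34.8
time: 15.65
eef_pos: [0.5355, -0.4415, 0.2567]
tcp_rot: [[0.906, 0.423, 0.01], [0.423, -0.906, -0.011], [0.004, 0.014, -1.0]]
force: [0.2, -0.3, -0.5]
grip_width: 0.27
finger_force: 34.8
 turn [  0.87   0.26 -64.98] rows>=9.1 | then shift [700.   64.5 156.7] rows>=17.3
```

```bash
python3 -m crank '[[[0,0,0,0,0,-6.5,16],[0,0,0,0,0,-6.5,16],[0,0,0,0,0,-6.5,16],[0,0,0,0,0,-6.5,16],[0,0,0,0,0,-6.5,16]]]' >/dev/null
python3 -m crank '[[[0,0,0,0,0,-6.5,16],[0,0,0,0,0,-6.5,16],[0,0,0,0,0,-6.5,16],[0,0,0,0,0,-6.5,16],[0,0,0,0,0,-6.5,16]]]' >/dev/null
python3 -m crank '[[[36,3.5,0,0,0,0,16],[36,3.5,0,0,0,0,16],[36,3.5,0,0,0,0,16],[36,3.5,0,0,0,0,16],[36,3.5,0,0,0,0,16],[36,3.5,0,0,0,0,16],[36,3.5,0,0,0,0,16],[36,3.5,0,0,0,0,16]]]' >/dev/null
python3 -m crank '[[[36,3.5,0,0,0,0,16],[36,3.5,0,0,0,0,16],[36,3.5,0,0,0,0,16],[36,3.5,0,0,0,0,16],[36,3.5,0,0,0,0,16],[36,3.5,0,0,0,0,16],[36,3.5,0,0,0,0,16],[36,3.5,0,0,0,0,16]]]' >/dev/null
python3 -m crank '[[[36,3.5,0,0,0,0,16],[36,3,0,0,0,0,16],[36,2,0,0,0,0,16],[0,0,0,0,0,0,16],[0,0,0,0,0,0,16]]]'
python3 plan.py .6 .2585 .107 0
```

```text
time: 18.23
eef_pos: [0.5982, 0.2453, 0.2461]
tcp_rot: [[-0.003, 1.0, -0.001], [1.0, 0.003, -0.0], [-0.0, -0.001, -1.0]]
force: [-0.6, -0.4, -2.0]
grip_width: 0.268
finger_force: 34.8
 turn [-0.07  0.02  0.18] rows>=0.0 | then shift [ 13.2   1.8 139.1] rows>=3.4
```

```bash
python3 -m crank '[[[13,2,20,0,0,0,16],[0,0,30,0,0,0,16],[0,0,30,0,0,0,16],[0,0,30,0,0,0,16],[0,0,20,0,0,0,16],[0,0,9,0,0,0,16],[0,0,0,0,0,0,16],[0,0,0,0,0,0,16]]]'
python3 -m crank '[[[0,0,0,0,0,0,44],[0,0,0,0,0,0,44],[0,0,0,0,0,0,44],[0,0,0,0,0,0,44],[0,0,-30,0,0,0,44],[0,0,-40,0,0,0,44],[0,0,-40,0,0,0,44],[0,0,-40,0,0,0,44]]]'
python3 seg.py; python3 plan.py .609 -.368 .2 -82
```

```text
time: 18.9
eef_pos: [0.6012, 0.2561, 0.1089]
tcp_rot: [[0.001, 1.0, 0.001], [1.0, -0.001, 0.0], [0.0, 0.001, -1.0]]
force: [-0.2, 0.9, -1.3]
grip_width: 0.27
finger_force: 34.8
time: 19.57
eef_pos: [0.6003, 0.2567, 0.2605]
tcp_rot: [[-0.001, 1.0, 0.0], [1.0, 0.001, 0.0], [0.0, 0.0, -1.0]]
force: [-0.1, -0.2, -0.3]
grip_width: 0.494
finger_force: 0.0
area 78 px [400.7 184.4] rect c (643.2, -468.9) wh (37.8, 30.7) ang 88.6 mean [ 640.9 -462.8]
area 253 px [365.7 196.7] rect c (609.0, -362.9) wh (37.1, 59.6) ang 10.0 mean [ 609.1 -365.5]
 turn [ 0.54 -0.74 82.03] rows>=11.5 | then shift [-80.2 620.1  69.6] rows>=15.1
```

```bash
python3 plan.py .609 -.368 .12 8
python3 -m crank '[[[0,0,0,0,0,-4,70],[0,0,0,0,0,-4,70],[-36,4.5,0,0,0,0,70],[-36,4.5,0,0,0,0,70],[-36,4.5,0,0,0,0,70],[-36,4.5,0,0,0,0,70],[-36,4.5,0,0,0,0,70],[-36,4.5,0,0,0,0,70]]]' >/dev/null
python3 -m crank '[[[-36,5.5,0,0,0,0,70],[-36,5.5,0,0,0,0,70],[-36,5.5,0,0,0,0,70],[-36,5.5,0,0,0,0,70],[-36,5.5,0,0,0,0,70],[-36,5.5,0,0,0,0,70],[-36,5.5,0,0,0,0,70],[-36,5.5,0,0,0,0,70]]]' >/dev/null
python3 -m crank '[[[-36,6,0,0,0,0,70],[-36,6,0,0,0,0,70],[-36,6,0,0,0,0,70],[0,0,40,0,0,0,70],[0,0,40,0,0,0,70],[0,0,30,0,0,0,70],[0,0,0,0,0,0,70],[0,0,0,0,0,0,70]]]'
python3 - <<'E'
from plan import *
rep([.609,-.368,.017],down(8))
c=cam('wrist'); save(c,'w3',box=(100,40,500,340),size=(800,600)); print((px(c,[.609,-.368,.024])-[100,40])*2)
E
```

```text
turn [ 0.83 -0.13 -7.97] rows>=1.1 | then shift [-620.1  -80.2  149.6] rows>=15.4
time: 21.62
eef_pos: [0.7476, -0.3257, 0.134]
tcp_rot: [[-0.139, 0.99, 0.016], [0.99, 0.14, -0.007], [-0.009, 0.015, -1.0]]
force: [-0.1, -0.8, 1.6]
grip_width: 0.793
finger_force: 0.0
 turn [0.88 0.5  0.02] rows>=0.1 | then shift [ -22.6 -143.2  117. ] rows>=4.5
[-49.50763686 395.06835396]
```

View pics/w3.png

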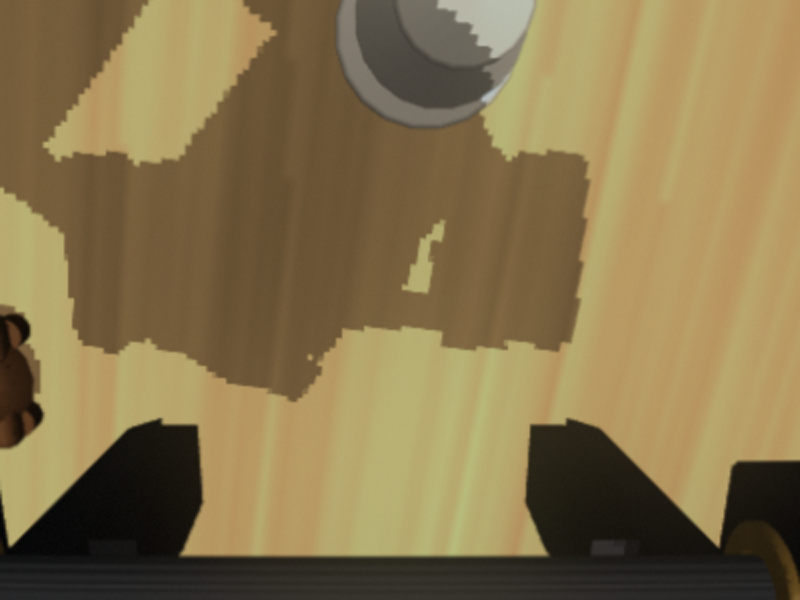

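I typed the y shift with the wrong sign before seeing the plan. The maquette at (430,50) is upright and untouched. I'll correct the position and look again.

```bash
python3 -m crank '[[[-5.5,-36,0,0,0,0,70],[-5.5,-36,0,0,0,0,70],[-5.5,-36,0,0,0,0,70],[-6,-35,0,0.5,0.5,0,70],[0,0,0,0,0,0,70],[0,0,0,0,0,0,70]]]'
python3 - <<'E'
from plan import *
rep([.609,-.368,.017],down(8))
c=cam('wrist'); save(c,'w4',box=(100,40,500,340),size=(800,600)); print((px(c,[.609,-.368,.024])-[100,40])*2)
E
```

```text
time: 22.17
eef_pos: [0.6094, -0.3698, 0.1365]
tcp_rot: [[-0.137, 0.99, 0.013], [0.99, 0.138, -0.004], [-0.006, 0.013, -1.0]]
force: [1.0, -0.2, 0.4]
grip_width: 0.797
finger_force: 0.0
 turn [ 0.72  0.34 -0.1 ] rows>=0.1 | then shift [  1.8  -0.2 119.5] rows>=2.9
[361.38494157 325.01585224]
```

View pics/w4.png

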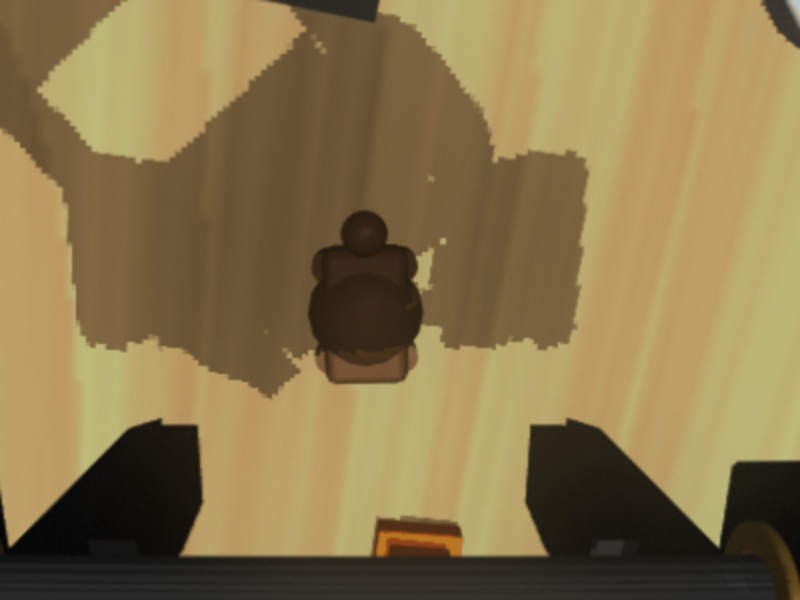

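The tortoise body is at (367,315), aligned with the fingers, with its head up the image towards +y. I'll grasp it.

```bash
python3 -m crank '[[[2,1.5,20,0.5,0.3,0,70],[0,0,30,0,0,0,70],[0,0,30,0,0,0,70],[0,0,20,0,0,0,70],[0,0,12,0,0,0,70],[0,0,6,0,0,0,70],[0,0,0,0,0,0,70],[0,0,0,0,0,0,70]]]'
python3 -m crank '[[[0,0,0,0,0,0,20],[0,0,0,0,0,0,20],[0,0,0,0,0,0,20],[0,0,0,0,0,0,20],[0,0,0,0,0,0,20],[0,0,0,0,0,0,20],[0,0,0,0,0,0,20]]]' 30
python3 -m crank '[[[0,0,-20,0,0,0,20],[0,0,-40,0,0,0,20],[0,0,-40,0,0,0,20],[0,0,-40,0,0,0,20],[0,0,-40,0,0,0,20],[0,0,-40,0,0,0,20],[0,0,0,0,0,0,20],[0,0,0,0,0,0,20]]]'
python3 plan.py .613 .1655 .105 -90
```

```text
time: 22.88
eef_pos: [0.6118, -0.3658, 0.0158]
tcp_rot: [[-0.14, 0.99, 0.001], [0.99, 0.14, 0.002], [0.002, 0.001, -1.0]]
force: [-0.3, 0.1, 0.7]
grip_width: 0.792
finger_force: 0.0
time: 23.47
eef_pos: [0.6107, -0.3656, 0.0145]
tcp_rot: [[-0.139, 0.99, -0.001], [0.99, 0.139, 0.004], [0.004, -0.0, -1.0]]
force: [-0.7, 0.8, 1.5]
grip_width: 0.336
finger_force: 29.9
time: 24.13
eef_pos: [0.6112, -0.3666, 0.2367]
tcp_rot: [[-0.14, 0.99, 0.003], [0.99, 0.14, 0.001], [0.0, 0.003, -1.0]]
force: [0.9, 0.3, -2.7]
grip_width: 0.336
finger_force: 29.9
 turn [ 0.1  -0.15 98.03] rows>=13.7 | then shift [   1.8 -532.1  131.7] rows>=13.1
```

```bash
python3 -m crank '[[[0,0,0,0,0,7,20],[0,0,0,0,0,7,20],[0,0,0,0,0,7,20],[0,0,0,0,0,7,20],[0,0,0,0,0,7,20],[0,0,0,0,0,7,20],[0,0,0,0,0,7,20]]]' >/dev/null
python3 -m crank '[[[0,0,0,0,0,7,20],[0,0,0,0,0,7,20],[0,0,0,0,0,7,20],[0,0,0,0,0,7,20],[0,0,0,0,0,7,20],[0,0,0,0,0,7,20],[0,0,0,0,0,7,20]]]' >/dev/null
python3 -m crank '[[[0,-35.5,0,0,0,0,20],[0,-35.5,0,0,0,0,20],[0,-35.5,0,0,0,0,20],[0,-35.5,0,0,0,0,20],[0,-35.5,0,0,0,0,20],[0,-35.5,0,0,0,0,20],[0,-35.5,0,0,0,0,20],[0,-35.5,0,0,0,0,20]]]' >/dev/null
python3 -m crank '[[[0,-35.5,0,0,0,0,20],[0,-35.5,0,0,0,0,20],[0,-35.5,0,0,0,0,20],[0,-35.5,0,0,0,0,20],[0,-35.5,0,0,0,0,20],[0,-35.5,0,0,0,0,20],[0,-35.5,0,0,0,0,20],[0,0,0,0,0,0,20]]]'
python3 plan.py .613 .1655 .098 -90
```

```text
time: 26.63
eef_pos: [0.6092, 0.1718, 0.234]
tcp_rot: [[1.0, 0.006, -0.005], [0.006, -1.0, 0.005], [-0.005, -0.005, -1.0]]
force: [0.2, -0.7, -2.7]
grip_width: 0.334
finger_force: 29.9
 turn [-0.29  0.28  0.34] rows>=0.1 | then shift [  3.8   6.3 136. ] rows>=3.3
```

```bash
python3 -m crank '[[[4,3,20,0,0,0,20],[0,0,30,0,0,0,20],[0,0,30,0,0,0,20],[0,0,30,0,0,0,20],[0,0,20,0,0,0,20],[0,0,5,0,0,0,20],[0,0,0,0,0,0,20],[0,0,0,0,0,0,20]]]'
python3 -m crank '[[[0,0,0,0,0,0,37],[0,0,0,0,0,0,37],[0,0,0,0,0,0,37],[0,0,0,0,0,0,37],[0,0,-30,0,0,0,37],[0,0,-40,0,0,0,37],[0,0,-40,0,0,0,50],[0,0,-40,0,0,0,50]]]'
python3 plan.py .581 -.048 .15 -87.2
```

```text
time: 27.3
eef_pos: [0.6147, 0.1635, 0.1016]
tcp_rot: [[1.0, 0.0, -0.001], [0.0, -1.0, 0.004], [-0.001, -0.004, -1.0]]
force: [0.1, 0.0, -1.3]
grip_width: 0.334
finger_force: 29.9
time: 27.97
eef_pos: [0.6143, 0.1631, 0.2537]
tcp_rot: [[1.0, 0.0, -0.0], [0.0, -1.0, 0.004], [-0.0, -0.004, -1.0]]
force: [0.5, 0.4, 0.1]
grip_width: 0.548
finger_force: 0.0
 turn [-0.22  0.02 -2.77] rows>=0.4 | then shift [-43.6 209.2 103.7] rows>=5.7
```

```bash
python3 -m crank '[[[0,0,0,0,0,-2.8,50],[-7,35,0,0,0,0,50],[-7,35,0,0,0,0,50],[-7,35,0,0,0,0,50],[-7,35,0,0,0,0,50],[-7,35,0,0,0,0,50],[-8,34,0,0,0,0,50],[0,0,0,0,0,0,50]]]'
python3 -m crank '[[[0,0,30,0,0,0,50],[0,0,30,0,0,0,50],[0,0,30,0,0,0,50],[0,0,0,0,0,0,50],[0,0,0,0,0,0,50]]]' >/dev/null
python3 - <<'E'
from plan import *
rep([.581,-.048,.047],down(-87.2))
c=cam('wrist'); save(c,'w5',size=(800,600)); k=800/560
print(px(c,[.462,-.054,.005])*k,px(c,[.581,-.048,.062])*k)
E
```

```text
time: 28.63
eef_pos: [0.5813, -0.0529, 0.251]
tcp_rot: [[0.999, 0.044, -0.0], [0.044, -0.999, 0.002], [-0.0, -0.002, -1.0]]
force: [-0.2, -0.5, -0.7]
grip_width: 0.567
finger_force: 0.0
 turn [-0.25  0.13  0.04] rows>=0.0 | then shift [ -0.9   1.  113.6] rows>=2.7
[404.0191033  459.96159409] [403.83430592 303.40468052]
```

View pics/w5.png

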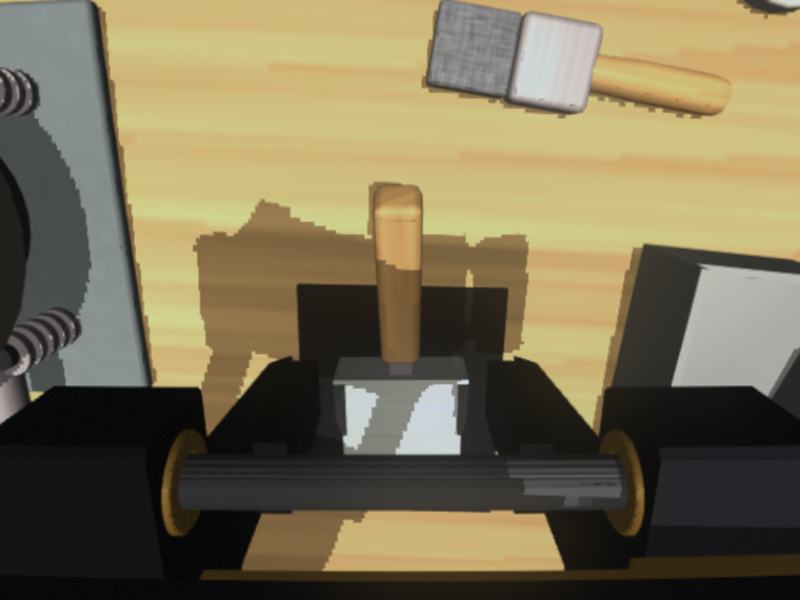

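The scoop handle runs from (398,190) to (401,360), aligned with the tool, and the predicted grip point (404,303) lies on it. I'll grasp it and lift.

```bash
python3 -m crank '[[[-1,1,30,0,0,0,50],[0,0,30,0,0,0,50],[0,0,30,0,0,0,50],[0,0,23,0,0,0,50],[0,0,0,0,0,0,50],[0,0,0,0,0,0,50]]]'
python3 -m crank '[[[0,0,0,0,0,0,12],[0,0,0,0,0,0,12],[0,0,0,0,0,0,12],[0,0,0,0,0,0,12],[0,0,0,0,0,0,12],[0,0,0,0,0,0,12],[0,0,0,0,0,0,12]]]' 58
python3 -m crank '[[[0,0,-20,0,0,0,12],[0,0,-40,0,0,0,12],[0,0,-40,0,0,0,12],[0,0,-40,0,0,0,12],[0,0,0,0,0,0,12],[0,0,0,0,0,0,12]]]'
python3 - <<'E'
from plan import *
for n in ['scene','top']:
    c=cam(n); save(c,'s1'+n,box=(240,100,440,250) if n=='scene' else (90,150,290,300),size=(800,600))
o=bot.get_obs(); print(o['tcp_rot'])
E
```

```text
time: 29.6
eef_pos: [0.5819, -0.0481, 0.0491]
tcp_rot: [[0.999, 0.049, 0.001], [0.049, -0.999, 0.003], [0.001, -0.003, -1.0]]
force: [1.0, 0.3, 0.4]
grip_width: 0.568
finger_force: 0.0
time: 30.18
eef_pos: [0.5813, -0.0481, 0.0482]
tcp_rot: [[0.999, 0.049, 0.0], [0.049, -0.999, 0.003], [0.001, -0.003, -1.0]]
force: [0.9, 0.8, 4.2]
grip_width: 0.217
finger_force: 57.7
time: 30.68
eef_pos: [0.5814, -0.0487, 0.1891]
tcp_rot: [[0.999, 0.049, 0.003], [0.049, -0.999, 0.003], [0.003, -0.002, -1.0]]
force: [-1.0, -0.2, -2.7]
grip_width: 0.219
finger_force: 57.7
[[ 0.99878449  0.04915007 -0.00371692]
 [ 0.04916666 -0.9987804   0.00451216]
 [-0.00349061 -0.00468942 -0.99998291]]
```

View pics/s1top.png

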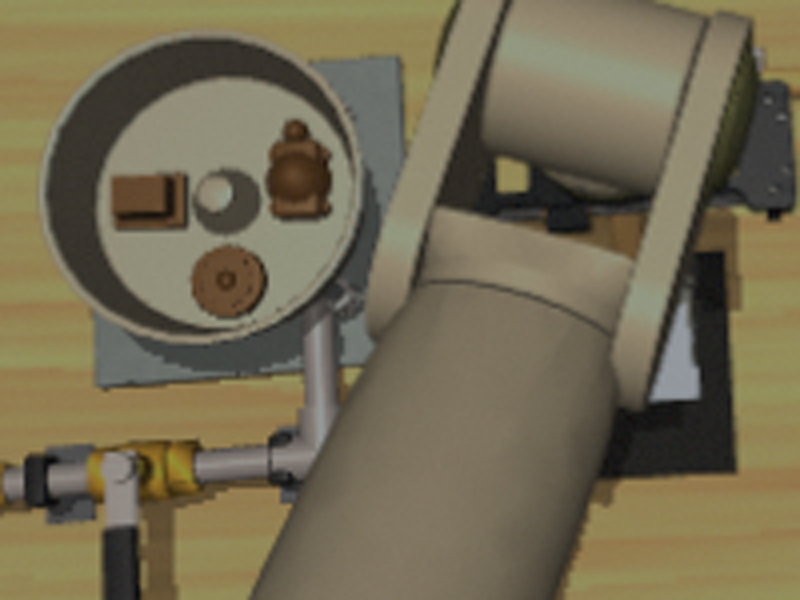

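The bowl holds the plinth (148,200), tortoise (300,185) and medallion (228,282), and the handle points crosswise. Next I'll plan the scoop path in the bin.

```bash
cat > sc.py <<'E'
from plan import *
T=np.array([-85,0,45.2])/1000   # TCP in scoop frame
LIP=np.array([.034,0,0]); D=np.diag([-1.,1,-1])
B0=np.array([.514,-.2219,0]); BY=-3.8
def tool(lip_w,yaw,p):
    Rs=Ro.from_euler('z',yaw,degrees=True)*Ro.from_euler('y',p,degrees=True)
    Rs=Rs.as_matrix(); return np.array(lip_w)+Rs@(T-LIP), Rs@D
def binpose(x,z,p,y=0):
    return tool(B0+Ro.from_euler('z',BY,degrees=True).apply(np.array([x,y,z])/1000),180+BY,p)
def rows(seq):
    o=bot.get_obs(); P,R=o['eef_pos'],np.array(o['tcp_rot'])
    for p1,R1 in seq:
        print('shift',(R.T@(p1-P)*1000).round(1),'turn',Ro.from_matrix(R.T@R1).as_rotvec(degrees=True).round(1),'tcp',p1.round(3))
        P,R=p1,R1
if __name__=='__main__':
    p,R=binpose(5,140,0); rows([(p,R)])
    rows([(p,R),binpose(5,120,18),binpose(5,30,18)])
E
python3 sc.py
```

```text
shift [ 48.4 184.3  -0.3] turn [-0.3  0.2  6.6] tcp [ 0.638 -0.23   0.185]
shift [ 48.4 184.3  -0.3] turn [-0.3  0.2  6.6] tcp [ 0.638 -0.23   0.185]
shift [-19.8   0.  -14.6] turn [ 0. 18. -0.] tcp [ 0.618 -0.229  0.2  ]
shift [-27.8   0.   85.6] turn [0. 0. 0.] tcp [ 0.618 -0.229  0.11 ]
```

```bash
python3 -m crank '[[[9.5,37,0,0,0,0,12],[9.5,37,0,0,0,0,12],[9.5,37,0,0,0,0,12],[9.5,37,0,0,0,0,12],[10.5,36.5,0,-0.3,0.2,6.6,12],[0,0,0,0,0,0,12],[0,0,0,0,0,0,12]]]'
python3 -m crank '[[[-5,0,-3.5,0,4.5,0,12],[-5,0,-3.5,0,4.5,0,12],[-5,0,-3.5,0,4.5,0,12],[-5,0,-4,0,4.5,0,12],[0,0,0,0,0,0,12],[0,0,0,0,0,0,12]]]'
python3 - <<'E'
from sc import *
rows([binpose(5,30,18)])
c=cam('wrist'); save(c,'w6',size=(800,600)); k=800/560
W=lambda x,y,z:(px(c,B0+Ro.from_euler('z',BY,degrees=True).apply(np.array([x,y,z])/1000))*k).round()
print(W(85,40,50),W(85,-40,50),W(0,40,62),W(0,-40,62),W(40,40,62),W(40,-40,62))
E
```

```text
time: 31.37
eef_pos: [0.6379, -0.232, 0.1835]
tcp_rot: [[0.998, -0.068, -0.002], [-0.068, -0.998, 0.001], [-0.002, -0.001, -1.0]]
force: [0.2, 0.2, -2.7]
grip_width: 0.221
finger_force: 57.7
time: 31.87
eef_pos: [0.6161, -0.2278, 0.1982]
tcp_rot: [[0.949, -0.065, 0.308], [-0.062, -0.998, -0.02], [0.308, 0.0, -0.951]]
force: [0.0, -0.5, -2.0]
grip_width: 0.22
finger_force: 57.7
shift [-25.4   0.9  84.7] turn [-0.   0.   0.1] tcp [ 0.618 -0.229  0.11 ]
[330. 390.] [475. 390.] [327. 553.] [478. 553.] [327. 478.] [478. 478.]
```

View pics/w6.png

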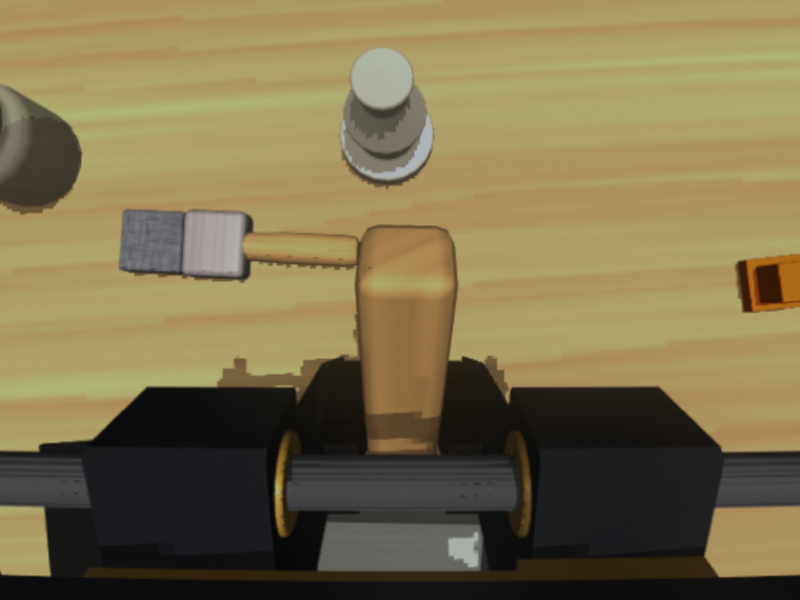

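The view shows the handle running up from the gripper and the maquette at (388,115), well clear. The bin itself is hidden behind the gripper, so I'll check the bin alignment numerically from the stored top image.

```bash
python3 - <<'E'
from sc import *
import pickle; c=pickle.load(open('top.pkl','rb'))
hsv=cv2.cvtColor(cv2.resize(c['img'],None,fx=4,fy=4,interpolation=cv2.INTER_CUBIC),cv2.COLOR_RGB2HSV).astype(int)
iR=Ro.from_euler('z',-BY,degrees=True)
for v in range(205,262,8):
    r=hsv[4*v+2,4*290:4*340]; m=np.where((r[:,2]>120)&(r[:,1]<45))[0]; 
    s=np.where(r[:,1]<60)[0]; g=(s[:1]/4+290,s[-1:]/4+290)
    L=iR.apply(w(c,g[0][0]-.4,v,.062)-B0)*1000; Rr=iR.apply(w(c,g[1][0]-.4,v,.062)-B0)*1000
    print(v,g[0].round(1),g[1].round(1),L[:2].round(1),Rr[:2].round(1),'mid',((L+Rr)/2)[1].round(1))
# front/back edge
for u in [302,312,322]:
    col=hsv[4*190:4*280,4*u]; s=np.where((col[:,1]<60))[0]
    t,bm=s[0]/4+190,s[-1]/4+190
    print(u,t,bm,(iR.apply(w(c,u,t-.4,.05)-B0)*1000)[:2].round(1),(iR.apply(w(c,u,bm-.4,.08)-B0)*1000)[:2].round(1))
E
```

```text
205 [298.5] [333.5] [64.6 48. ] [ 68.4 -42.5] mid 2.7
213 [298.2] [333.5] [43.7 47.9] [ 47.5 -42.9] mid 2.5
221 [298.2] [333.8] [22.9 47.3] [ 26.7 -43.9] mid 1.7
229 [298.] [333.5] [ 2.2 47.3] [  6.  -43.6] mid 1.8
237 [298.] [333.5] [-18.4  46.6] [-14.6 -44. ] mid 1.3
245 [298.] [333.5] [-38.8  46. ] [-35.  -44.3] mid 0.8
253 [297.8] [333.5] [-59.1  46. ] [-55.3 -44.7] mid 0.7
261 [297.8] [333.5] [-79.2  45.4] [-75.5 -45. ] mid 0.2
302 197.5 267.25 [88.3 37.7] [-94.2  34.4]
312 197.75 267.75 [88.7 11.5] [-94.4   9.6]
322 198.0 268.0 [ 89.1 -14.7] [-94.  -15.3]
```

Both side walls come out about 1° off, so the bin's yaw is nearer -2.8°. I'll update that and lower the scoop.

```bash
sed -i 's/^B0=.*/B0=np.array([.5135,-.2216,0]); BY=-2.8/' sc.py; python3 - <<'E'
from sc import *
rows([binpose(5,60,18),binpose(5,26,18)])
E
```

```text
shift [-17.6  -1.6  55.8] turn [ 0.3  0.  -0.9] tcp [ 0.618 -0.227  0.14 ]
shift [-10.5  -0.   32.3] turn [0. 0. 0.] tcp [ 0.618 -0.227  0.106]
```

```bash
python3 -m crank '[[[-9,-1.6,28,0.3,0,-0.9,12],[-9,0,28,0,0,0,12],[-3.5,0,11,0,0,0,12],[-3.5,0,11,0,0,0,12],[-3.5,0,10,0,0,0,12],[0,0,0,0,0,0,12],[0,0,0,0,0,0,12]]]'
python3 -m crank '[[[-0.6,0,1.9,0,0,0,12],[0,0,0,0,0,0,12]]]' | grep -E 'force|eef'
python3 -m crank '[[[-0.6,0,1.9,0,0,0,12],[0,0,0,0,0,0,12]]]' | grep -E 'force|eef'
python3 -c "
from sc import *
rows([binpose(5,20,18)])"
```

```text
time: 32.5
eef_pos: [0.6179, -0.2273, 0.1058]
tcp_rot: [[0.949, -0.049, 0.31], [-0.046, -0.999, -0.016], [0.31, 0.001, -0.951]]
force: [-0.3, -0.2, -1.9]
grip_width: 0.219
finger_force: 57.7
eef_pos: [0.6178, -0.2277, 0.1048]
force: [-0.2, 0.1, -1.9]
finger_force: 57.7
eef_pos: [0.6175, -0.2276, 0.1025]
force: [-0.8, 0.4, -1.8]
finger_force: 57.7
shift [-0.9 -0.9  2.6] turn [ 0.1 -0.2 -0. ] tcp [ 0.618 -0.227  0.1  ]
```

```bash
for i in 1; do python3 -m crank '[[[-0.5,-0.5,1.4,0,0,0,12],[0,0,0,0,0,0,12]]]' | grep -E 'force: \[|eef'; done
python3 -m crank '[[[-0.5,0,1.4,0,0,0,12],[0,0,0,0,0,0,12]]]' | grep -E 'force: \[|eef'
python3 -m crank '[[[-0.5,0,1.4,0,0,0,12],[0,0,0,0,0,0,12]]]' | grep -E 'force: \[|eef'
```

```text
eef_pos: [0.6175, -0.227, 0.1009]
force: [-0.2, -0.1, -1.3]
eef_pos: [0.6176, -0.2272, 0.0996]
force: [0.3, 0.1, 1.4]
eef_pos: [0.6179, -0.2274, 0.0985]
force: [0.3, 0.0, 4.3]
```

Contact came at the predicted height. I'll slide down the floor under the balls.

```bash
python3 -m crank '[[[-4.8,0,-0.2,0,0,0,12],[-4.8,0,-0.2,0,0,0,12],[-4.8,0,-0.2,0,0,0,12],[-4.8,0,-0.2,0,0,0,12],[-4.8,0,-0.2,0,0,0,12]]]' | grep -E 'force: \[|eef|width'
python3 -m crank '[[[-4.8,0,-0.2,0,0,0,12],[-4.8,0,-0.2,0,0,0,12],[-4.8,0,-0.2,0,0,0,12],[-4.8,0,-0.2,0,0,0,12],[0,0,0,0,0,0,12]]]' | grep -E 'force: \[|eef|width'
python3 - <<'E'
from sc import *
rows([binpose(*q) for q in [(-44,7,18),(-52,17,11),(-59,25.5,4),(-66,35,-3),(-73,43.5,-10),(-79,53,-16),(-82,62,-20),(-82,80,-22),(-82,110,-24)]])
E
```

```text
eef_pos: [0.5945, -0.2262, 0.0919]
force: [2.0, -0.4, 5.2]
grip_width: 0.217
eef_pos: [0.5752, -0.2251, 0.0862]
force: [-0.6, 0.0, 3.1]
grip_width: 0.219
shift [-6.1 -0.5 -2.6] turn [ 0.1 -0.1 -0. ] tcp [ 0.569 -0.224  0.087]
shift [0.1 0.  2.9] turn [-0. -7.  0.] tcp [ 0.57  -0.224  0.084]
shift [-0.6 -0.   5.2] turn [ 0. -7. -0.] tcp [ 0.57  -0.224  0.079]
shift [-1.7  0.   4.9] turn [ 0. -7.  0.] tcp [ 0.569 -0.224  0.074]
shift [-2.8 -0.   6.7] turn [-0. -7. -0.] tcp [ 0.565 -0.224  0.067]
shift [-3.5  0.   4.4] turn [-0. -6. -0.] tcp [ 0.561 -0.224  0.064]
shift [-2.5  0.   0.6] turn [ 0. -4.  0.] tcp [ 0.559 -0.224  0.064]
shift [ -4.7  -0.  -12.7] turn [-0. -2.  0.] tcp [ 0.559 -0.224  0.077]
shift [ -9.7   0.  -23.6] turn [ 0. -2.  0.] tcp [ 0.559 -0.224  0.103]
```

```bash
python3 -m crank '[[[-2.5,-0.2,-0.6,0,0,0,12],[-2.5,-0.2,-0.6,0,0,0,12],[0,0,0,0,0,0,12],[0,0,1.2,0,-3.5,0,12],[0,0,1.5,0,-3.5,0,12],[-0.3,0,2.6,0,-3.5,0,12],[-0.3,0,2.6,0,-3.5,0,12]]]' | grep -E 'force: \[|eef|width'
python3 -m crank '[[[-0.8,0,2.4,0,-3.5,0,12],[-0.9,0,2.5,0,-3.5,0,12],[-1.4,0,3.3,0,-3.5,0,12],[-1.4,0,3.4,0,-3.5,0,12],[0,0,0,0,0,0,12]]]' | grep -E 'force: \[|eef|width'
python3 - <<'E'
from sc import *
rows([binpose(*q) for q in [(-73,43.5,-10),(-79,53,-16),(-82,62,-20),(-82,80,-22),(-82,110,-24)]])
E
```

```text
eef_pos: [0.5712, -0.2242, 0.077]
force: [0.1, 0.5, -3.0]
grip_width: 0.222
eef_pos: [0.5669, -0.2237, 0.0644]
force: [1.1, -0.8, -3.3]
grip_width: 0.223
shift [-1.9  0.5 -2.7] turn [-0.   0.1  0. ] tcp [ 0.565 -0.224  0.067]
shift [-3.5  0.   4.4] turn [-0. -6. -0.] tcp [ 0.561 -0.224  0.064]
shift [-2.5  0.   0.6] turn [ 0. -4.  0.] tcp [ 0.559 -0.224  0.064]
shift [ -4.7  -0.  -12.7] turn [-0. -2.  0.] tcp [ 0.559 -0.224  0.077]
shift [ -9.7   0.  -23.6] turn [ 0. -2.  0.] tcp [ 0.559 -0.224  0.103]
```

```bash
python3 -m crank '[[[-2.5,0.3,-0.5,0,-3,0,12],[-2.5,0,1.5,0,-3,0,12],[-2,0,0.5,0,-4,0,12],[-2.5,0,-6,0,-1,0,12],[-2.5,0,-6.5,0,-1,0,12],[-4.8,0,-11.8,0,-1,0,12],[-4.8,0,-11.8,0,-1,0,12],[0,0,0,0,0,0,12]]]' | grep -E 'force: \[|eef|width'
python3 -m crank '[[[-8,0,-18,0,0,0,12],[-16,0,-36,0,0,0,12],[-10,0,-25,0,0,0,12],[0,0,0,0,0,0,12],[0,0,0,0,0,0,12],[0,0,0,0,0,0,12]]]' | grep -E 'force: \[|eef|width'
python3 - <<'E'
from sc import *
p,R=binpose(-82,160,-24); rows([(p,R)])
c=cam('top'); save(c,'t5',box=(260,170,380,270),size=(720,600))
hsv=cv2.cvtColor(c['img'],cv2.COLOR_RGB2HSV)
E
```

```text
eef_pos: [0.5602, -0.2243, 0.1068]
force: [0.5, 0.3, -3.2]
grip_width: 0.222
eef_pos: [0.5598, -0.2238, 0.1896]
force: [-0.4, 0.2, -2.8]
grip_width: 0.221
shift [13.7  0.1 34. ] turn [-0.  -0.1 -0. ] tcp [ 0.559 -0.224  0.153]
```

View pics/t5.png

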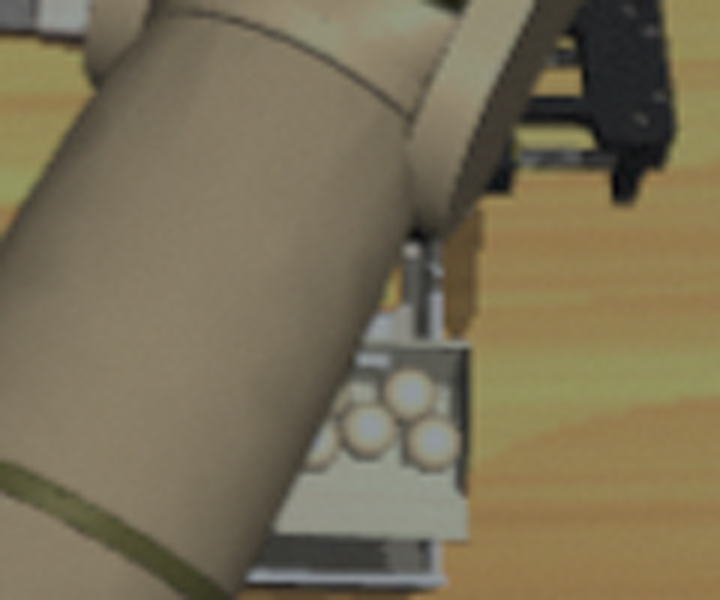

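The pan holds the balls: (410,392), (368,430), (433,442), (315,445), and a fifth at about (358,392), partly hidden. I'll carry the scoop to the bowl.

```bash
python3 - <<'E'
from sc import *
C=np.array([.622,.2125,0])
L=lambda z,p,d=0:tool(C+[0,0,z],197,p)
o=bot.get_obs();p,R=L(.2,-24)
n=4; yaw=np.linspace(177.2,197,n+1)
rows([(o['eef_pos'],tool([0,0,0],y,-24)[1]) for y in yaw[1:]]+[(p,R)])
print('dump'); rows([L(.2,-24),L(.15,-6),L(.13,8),L(.13,15),L(.13,22),L(.13,29),L(.13,36),L(.13,43),L(.13,50)])
E
```

```text
shift [0. 0. 0.] turn [-2.1 -0.  -4.5] tcp [ 0.56  -0.224  0.189]
shift [0. 0. 0.] turn [-2.  -0.  -4.5] tcp [ 0.56  -0.224  0.189]
shift [0. 0. 0.] turn [-2.  -0.  -4.5] tcp [ 0.56  -0.224  0.189]
shift [0. 0. 0.] turn [-2.   0.  -4.5] tcp [ 0.56  -0.224  0.189]
shift [ 285.6 -399.  -131.1] turn [0. 0. 0.] tcp [0.744 0.25  0.193]
dump
shift [ 145.1 -481.9  -68.2] turn [ -8.1  -0.  -18.1] tcp [0.744 0.25  0.193]
shift [ 0.5 -0.  11.1] turn [ 0. 18.  0.] tcp [0.74  0.248 0.183]
shift [-12.4   0.   -7.6] turn [-0. 14. -0.] tcp [0.729 0.245 0.191]
shift [ -6.4  -0.  -14.2] turn [ 0.  7. -0.] tcp [0.721 0.243 0.204]
shift [ -6.4   0.  -14.2] turn [-0.  7.  0.] tcp [0.711 0.24  0.216]
shift [ -6.4   0.  -14.2] turn [-0.  7.  0.] tcp [0.701 0.237 0.227]
shift [ -6.4  -0.  -14.2] turn [ 0.  7. -0.] tcp [0.689 0.233 0.237]
shift [ -6.4  -0.  -14.2] turn [-0.  7.  0.] tcp [0.676 0.229 0.244]
shift [ -6.4   0.  -14.2] turn [-0.  7.  0.] tcp [0.662 0.225 0.25 ]
```

```bash
python3 -m crank '[[[0,0,0,-1.4,0,-3,12],[0,0,0,-2.8,0,-6.2,12],[0,0,0,-2.8,0,-6.2,12],[0,0,0,-2.8,0,-6.2,12],[0,0,0,-2.8,0,-6.2,12],[0,0,0,-2.8,0,-6.2,12],[0,0,0,-2.8,0,-6.2,12],[0,0,0,-2.8,0,-6.2,12]]]' | grep -E 'force: \[|eef'
python3 -m crank '[[[0,0,0,-2.8,0,-6.2,12],[0,0,0,-2.8,0,-6.2,12],[0,0,0,-2.8,0,-6.2,12],[0,0,0,-2.8,0,-6.2,12],[0,0,0,-2.8,0,-6.2,12],[0,0,0,-2.8,0,-6.2,12],[0,0,0,-2.8,0,-6.2,12],[0,0,0,-1.4,0,-3,12]]]' | grep -E 'force: \[|eef'
python3 - <<'E'
from sc import *
C=np.array([.598,.232,0])
L=lambda z,p:tool(C+[0,0,z],285,p)
rows([L(.2,-24),L(.16,-6),L(.13,8),L(.13,15),L(.13,22)])
E
```

```text
eef_pos: [0.5599, -0.2235, 0.1893]
force: [-0.3, -0.5, -2.8]
eef_pos: [0.559, -0.2233, 0.1893]
force: [-0.0, -0.5, -2.4]
shift [ 517.4  100.1 -237.6] turn [-2.1  0.4 -5.2] tcp [0.565 0.355 0.193]
shift [-3.5 -0.   2. ] turn [-0. 18.  0.] tcp [0.566 0.351 0.193]
shift [-11.3   0.    2.4] turn [-0. 14.  0.] tcp [0.569 0.34  0.191]
shift [ -6.4   0.  -14.2] turn [ 0.  7. -0.] tcp [0.571 0.332 0.204]
shift [ -6.4  -0.  -14.2] turn [0. 7. 0.] tcp [0.574 0.322 0.216]
```

```bash
python3 -m crank '[[[9,1.7,-4.1,0,0,0,12],[18,3.5,-8.3,0,0,0,12],[26,5,-11.9,0,0,0,12],[30,5.8,-13.8,0,0,0,12],[30,5.8,-13.8,0,0,0,12],[30,5.8,-13.8,0,0,0,12],[30,5.8,-13.8,0,0,0,12],[30,5.8,-13.8,0,0,0,12]]]' | grep -E 'force: \[|eef'
python3 -m crank '[[[30,5.8,-13.8,0,0,0,12],[30,5.8,-13.8,0,0,0,12],[30,5.8,-13.8,0,0,0,12],[30,5.8,-13.8,0,0,0,12],[30,5.8,-13.8,0,0,0,12],[30,5.8,-13.8,0,0,0,12],[30,5.8,-13.8,0,0,0,12],[30,5.8,-13.8,0,0,0,12]]]' | grep -E 'force: \[|eef'
python3 -m crank '[[[30,5.8,-13.8,0,0,0,12],[26,5,-11.9,0,0,0,12],[18,3.5,-8.3,0,0,0,12],[9,1.7,-4,0,0,0,12],[0,0,0,-1,0.2,-2.6,12],[0,0,0,-1,0.2,-2.6,12],[0,0,0,0,0,0,12],[0,0,0,0,0,0,12]]]' | grep -E 'force: \[|eef'
python3 - <<'E'
from sc import *
C=np.array([.598,.232,0])
L=lambda z,p:tool(C+[0,0,z],285,p)
rows([L(.2,-24),L(.16,-6),L(.13,8),L(.13,15),L(.13,22)])
E
```

```text
eef_pos: [0.563, 0.0051, 0.1912]
force: [0.6, -0.8, -3.0]
eef_pos: [0.5672, 0.2732, 0.1922]
force: [0.8, -0.0, -3.3]
eef_pos: [0.569, 0.364, 0.1929]
force: [0.0, -0.3, -3.3]
shift [-7.2 -6.1  3.2] turn [-0.2  0.2 -0.5] tcp [0.565 0.355 0.193]
shift [-3.5 -0.   2. ] turn [-0. 18.  0.] tcp [0.566 0.351 0.193]
shift [-11.3   0.    2.4] turn [-0. 14.  0.] tcp [0.569 0.34  0.191]
shift [ -6.4   0.  -14.2] turn [ 0.  7. -0.] tcp [0.571 0.332 0.204]
shift [ -6.4  -0.  -14.2] turn [0. 7. 0.] tcp [0.574 0.322 0.216]
```

```bash
python3 -m crank '[[[-7,-6,3,0,0,-0.5,12],[-1.2,0,0.7,0,6,0,12],[-1.2,0,0.7,0,6,0,12],[-1.2,0,0.7,0,6,0,12],[-5.6,0,1.2,0,7,0,12],[-5.6,0,1.2,0,7,0,12],[-3.2,0,-7.1,0,3.5,0,12],[-3.2,0,-7.1,0,3.5,0,12]]]' | grep -E 'force: \[|eef'
python3 -m crank '[[[-3.2,0,-7.1,0,3.5,0,12],[-3.2,0,-7.1,0,3.5,0,12],[0,0,0,0,0,0,12],[0,0,0,0,0,0,12],[-6.4,0,-14.2,0,7,0,12],[-6.4,0,-14.2,0,7,0,12],[-6.4,0,-14.2,0,7,0,12],[0,0,0,0,0,0,12]]]' | grep -E 'force: \[|eef'
python3 -m crank '[[[-6.4,0,-14.2,0,7,0,12],[-6.4,0,-14.2,0,7,0,12],[0,0,0,0,0,0,12],[0,0,0,0,0,0,12],[0,0,0,0,0,0,12],[0,0,0,0,0,0,12]]]' 
python3 - <<'E'
from sc import *
C=np.array([.598,.232,0])
rows([tool(C+[0,0,.13],285,57)]+[tool(C+[0,0,.13],285,57-7*i) for i in range(1,3)])
E
```

```text
eef_pos: [0.5721, 0.3304, 0.2039]
force: [0.4, 0.3, -1.9]
eef_pos: [0.5856, 0.2829, 0.2426]
force: [0.4, -0.5, -2.2]
time: 41.55
eef_pos: [0.5914, 0.259, 0.2546]
tcp_rot: [[-0.143, 0.965, -0.219], [0.53, 0.262, 0.807], [0.836, -0.001, -0.549]]
force: [-0.6, 1.0, -1.4]
grip_width: 0.221
finger_force: 57.7
shift [-0.6 -0.7 -0.7] turn [-0.2  0.3  0.1] tcp [0.591 0.258 0.254]
shift [ 4.6  0.  14.8] turn [ 0. -7.  0.] tcp [0.587 0.272 0.25 ]
shift [ 4.6  0.  14.8] turn [ 0. -7. -0.] tcp [0.583 0.286 0.244]
```

```bash
python3 -m crank '[[[25,0,-17,0,0,0,12],[25,0,-17,0,0,0,12],[0,0,0,0,-7,0,12],[0,0,0,0,-7,0,12],[0,0,0,0,-7,0,12],[0,0,0,0,-7,0,12],[0,0,0,0,-7,0,12],[0,0,0,0,-7,0,12]]]' | grep -E 'force: \[|eef'
python3 -m crank '[[[0,0,0,0,-7,0,12],[0,0,0,0,-7,0,12],[0,0,0,0,0,0,12],[0,0,0,0,0,0,12]]]' | grep -E 'force: \[|eef'
python3 plan.py .5813 -.048 .15 -87.2
```

```text
eef_pos: [0.592, 0.2574, 0.3165]
force: [0.5, -0.2, -1.5]
eef_pos: [0.5915, 0.2586, 0.3152]
force: [0.4, -0.1, -1.3]
 turn [ -0.91  -0.74 102.44] rows>=14.3 | then shift [-25.1 305.8 165.2] rows>=8.4
```

```bash
python3 -m crank '[[[0,0,0,0,0,6.8,12],[0,0,0,0,0,6.8,12],[0,0,0,0,0,6.8,12],[0,0,0,0,0,6.8,12],[0,0,0,0,0,6.8,12],[0,0,0,0,0,6.8,12],[0,0,0,0,0,6.8,12],[0,0,0,0,0,6.8,12]]]' >/dev/null
python3 -m crank '[[[0,0,0,0,0,6.8,12],[0,0,0,0,0,6.8,12],[0,0,0,0,0,6.8,12],[0,0,0,0,0,6.8,12],[0,0,0,0,0,6.8,12],[0,0,0,0,0,6.8,12],[0,0,0,0,0,7.2,12]]]' >/dev/null
python3 -m crank '[[[-2.8,34,0,0,0,0,12],[-2.8,34,0,0,0,0,12],[-2.8,34,0,0,0,0,12],[-2.8,34,0,0,0,0,12],[-2.8,34,0,0,0,0,12],[-2.8,34,0,0,0,0,12],[-2.8,34,0,0,0,0,12],[-2.8,34,0,0,0,0,12]]]' >/dev/null
python3 -m crank '[[[-2.8,34,0,0,0,0,12],[0,0,0,0,0,0,12],[0,0,0,0,0,0,12],[0,0,0,0,0,0,12]]]' | grep -E 'time|force: \[|eef'
python3 - <<'E'
from sc import *
rep([.5813,-.048,.06],down(-87.2))
c=cam('top'); a=cv2.resize(c['img'][150:250,90:190,::-1],(400,400),interpolation=cv2.INTER_CUBIC); b=cv2.resize(c['img'][190:290,285:385,::-1],(400,400),interpolation=cv2.INTER_CUBIC)
cv2.imwrite('pics/t6.png',np.hstack([a,b]))
E
```

```text
time: 44.8
eef_pos: [0.5815, -0.0504, 0.3104]
force: [1.0, 0.5, -2.2]
 turn [-0.95  0.2  -0.18] rows>=0.1 | then shift [-1.000e-01 -2.500e+00  2.504e+02] rows>=6.0
```

View pics/t6.png

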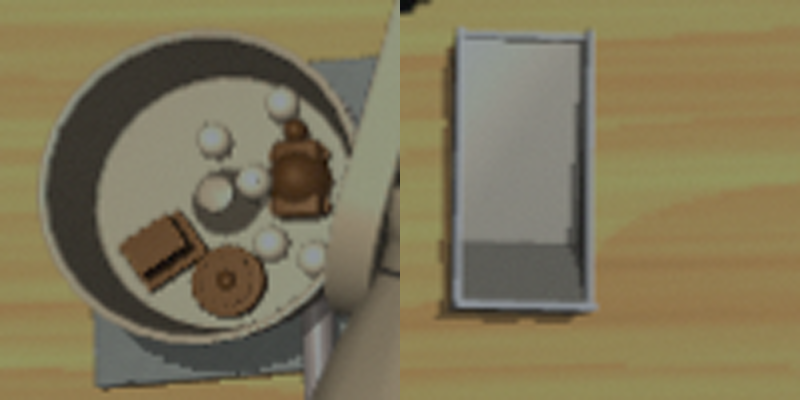

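All five balls are in the bowl, at (283,103), (213,140), (253,181), (270,243) and (313,257). The three castings are in it too, and the bin is empty. I'll put the scoop back on the mat.

```bash
python3 -m crank '[[[0,-2.5,36,-1,0,0,12],[0,0,36,0,0,0,12],[0,0,36,0,0,0,12],[0,0,36,0,0,0,12],[0,0,36,0,0,0,12],[0,0,36,0,0,0,12],[0,0,30,0,0,0,12],[0,0,0,0,0,0,12]]]' | grep -E 'force: \[|eef'
python3 -m crank '[[[0,0,4,0,0,0,12],[0,0,4,0,0,0,12],[0,0,3,0,0,0,12],[0,0,0,0,0,0,12],[0,0,0,0,0,0,12]]]'
python3 plan.py .5813 -.048 .0482 -87.2
```

```text
eef_pos: [0.5779, -0.0461, 0.0593]
force: [-0.2, -0.0, -2.0]
time: 45.93
eef_pos: [0.5809, -0.0481, 0.0545]
tcp_rot: [[0.999, 0.047, -0.002], [0.047, -0.999, -0.004], [-0.002, 0.004, -1.0]]
force: [0.3, 1.0, -1.9]
grip_width: 0.225
finger_force: 57.7
 turn [ 0.21  0.14 -0.1 ] rows>=0.0 | then shift [ 0.4 -0.1  6.3] rows>=0.2
```

```bash
python3 -m crank '[[[0,0,3,0,0,0,12],[0,0,2,0,0,0,12],[0,0,0,0,0,0,12],[0,0,0,0,0,0,12]]]'|grep -E 'force: \[|eef'
python3 -m crank '[[[0,0,1,0,0,0,12],[0,0,0,0,0,0,12]]]'|grep -E 'force: \[|eef'
python3 -m crank '[[[0,0,0.7,0,0,0,12],[0,0,0,0,0,0,12]]]'|grep -E 'force: \[|eef'
```

```text
eef_pos: [0.5805, -0.0482, 0.0486]
force: [0.2, 0.3, -0.5]
eef_pos: [0.5809, -0.0483, 0.048]
force: [1.3, 0.5, 4.1]
eef_pos: [0.5811, -0.0483, 0.0477]
force: [0.6, 0.0, 7.9]
```

```bash
python3 -m crank '[[[0,0,0,0,0,0,45],[0,0,0,0,0,0,45],[0,0,0,0,0,0,45],[0,0,0,0,0,0,45],[0,0,0,0,0,0,45],[0,0,-15,0,0,0,45],[0,0,-36,0,0,0,45],[0,0,-36,0,0,0,45]]]'|grep -E 'force|eef|width'
python3 -m crank '[[[0,0,-36,0,0,0,45],[0,0,-36,0,0,0,45],[0,0,-30,0,0,0,45],[0,0,0,0,0,0,45]]]'|grep -E 'force|eef|width'
python3 plan.py .369 .2555 .0975 -87
```

```text
eef_pos: [0.58, -0.0477, 0.1338]
force: [0.9, 0.4, 0.2]
grip_width: 0.508
finger_force: 0.0
eef_pos: [0.5828, -0.0479, 0.2421]
force: [0.3, -1.0, 0.5]
grip_width: 0.51
finger_force: 0.0
 turn [ 0.38 -0.36 -0.3 ] rows>=0.1 | then shift [-197.6 -314.2  144.6] rows>=9.6
```

```bash
python3 -m crank '[[[-19.8,-31.4,0,0,0,0,50],[-19.8,-31.4,0,0,0,0,50],[-19.8,-31.4,0,0,0,0,50],[-19.8,-31.4,0,0,0,0,50],[-19.8,-31.4,0,0,0,0,50]]]' >/dev/null
python3 -m crank '[[[-19.8,-31.4,0,0,0,0,50],[-19.8,-31.4,0,0,0,0,50],[-19.8,-31.4,0,0,0,0,50],[-19.8,-31.4,0,0,0,0,50],[-19.8,-31.4,0,0,0,0,50],[0,0,0,0,0,0,50],[0,0,0,0,0,0,50]]]'|grep -E 'force|eef|width'
python3 - <<'E'
from sc import *
rep([.369,.2555,.0975],down(-87))
c=cam('scene'); im=c['img']; d=cv2.cvtColor(im,cv2.COLOR_RGB2HSV)
E
```

```text
eef_pos: [0.3676, 0.2578, 0.2354]
force: [0.1, 1.1, 0.2]
grip_width: 0.564
finger_force: 0.0
 turn [ 0.19  0.25 -0.1 ] rows>=0.0 | then shift [  1.3   2.4 137.9] rows>=3.3
```

```bash
python3 -m crank '[[[1.3,2.4,28,0,0,0,50],[0,0,30,0,0,0,50],[0,0,30,0,0,0,50],[0,0,30,0,0,0,50],[0,0,19,0,0,0,50],[0,0,0,0,0,0,50],[0,0,0,0,0,0,50]]]'|grep -E 'force|eef|width'
python3 -m crank '[[[0,0,0,0,0,0,14],[0,0,0,0,0,0,14],[0,0,0,0,0,0,14],[0,0,0,0,0,0,14],[0,0,0,0,0,0,14],[0,0,0,0,0,0,14]]]' 15|grep -E 'force|eef|width'
```

```text
eef_pos: [0.3702, 0.2531, 0.0984]
force: [-0.0, -0.3, 0.6]
grip_width: 0.568
finger_force: 0.0
eef_pos: [0.3697, 0.2545, 0.0993]
force: [-2.6, 4.9, 6.1]
grip_width: 0.229
finger_force: 15.1
```

```bash
python3 -m crank '[[[0.5,7.7,0,0,0,-7,14],[0.5,7.7,0,0,0,-7,14],[0.5,7.7,0,0,0,-7,14],[0.5,7.7,0,0,0,-7,14],[0.5,7.7,0,0,0,-7,14],[0.5,7.7,0,0,0,-7,14],[0.5,7.7,0,0,0,-7,14]]]'|grep -E 'force|eef|width|rot'
python3 -m crank '[[[0.5,7.7,0,0,0,-7,14],[0.5,7.7,0,0,0,-7,14],[0.5,7.7,0,0,0,-7,14],[0.5,7.7,0,0,0,-7,14],[0.5,7.7,0,0,0,-7,14],[0.5,7.7,0,0,0,-6,14],[0,0,0,0,0,0,14],[0,0,0,0,0,0,14]]]'|grep -E 'force|eef|width|rot'
```

```text
eef_pos: [0.3949, 0.2084, 0.0994]
tcp_rot: [[0.616, 0.788, -0.0], [0.788, -0.616, -0.0], [-0.0, -0.0, -1.0]]
force: [2.8, 13.2, 1.7]
grip_width: 0.222
finger_force: 14.9
eef_pos: [0.4381, 0.195, 0.0993]
tcp_rot: [[-0.048, 0.999, -0.001], [0.999, 0.048, -0.001], [-0.001, -0.001, -1.0]]
force: [0.4, 6.4, 4.1]
grip_width: 0.223
finger_force: 15.1
```

```bash
python3 -m crank '[[[0,2.5,0,0,0,-2,14],[0,2,0,0,0,-1,14],[0,0,0,0,0,0,14]]]'|grep -E 'force|eef|width|rot'
python3 -m crank '[[[0,1.5,0,0,0,0,14],[0,0,0,0,0,0,14]]]'|grep -E 'force|eef|width|rot'
```

```text
eef_pos: [0.4386, 0.1952, 0.0989]
tcp_rot: [[-0.1, 0.995, -0.011], [0.995, 0.1, -0.002], [-0.001, -0.011, -1.0]]
force: [-14.1, 5.6, 15.2]
grip_width: 0.227
finger_force: 15.1
eef_pos: [0.4386, 0.1952, 0.0987]
tcp_rot: [[-0.099, 0.995, -0.014], [0.995, 0.099, -0.003], [-0.002, -0.014, -1.0]]
force: [-19.7, 6.1, 18.6]
grip_width: 0.225
finger_force: 15.0
```

```bash
python3 -m crank '[[[0,0,0,0,0,0,45],[0,0,0,0,0,0,45],[0,0,0,0,0,0,45],[0,0,0,0,0,0,45],[0,0,-25,0,0,0,45],[0,0,-36,0,0,0,45],[0,0,-36,0,0,0,45],[0,0,-36,0,0,0,45]]]'|grep -E 'force|eef|width'
python3 -m crank '[[[-40,0,-20,0,0,0,45],[-40,0,0,0,0,0,45],[-40,0,0,0,0,0,45],[-40,0,0,0,0,0,45],[-40,0,0,0,0,0,45],[-40,0,0,0,0,0,45],[-40,0,0,0,0,0,45],[-40,0,0,0,0,0,45]]]' >/dev/null
python3 -m crank '[[[-40,0,0,0,0,0,45],[-40,0,0,0,0,0,45],[-40,0,0,0,0,0,45],[0,0,0,0,0,0,45],[0,0,0,0,0,0,45]]]'|grep -E 'time|eef'
python3 - <<'E'
from sc import *
import pickle
c0=pickle.load(open('top.pkl','rb')); c=cam('top')
for q in (c0,c):
    g=cv2.cvtColor(q['img'],cv2.COLOR_RGB2GRAY)[255:275,131:162]
    v,u=np.where(g<45); m=np.polyfit(u,v,1); print('sleeve px',len(u),u.mean().round(1),v.mean().round(1),'slope deg',np.degrees(np.arctan(m[0])).round(1))
d=np.abs(c['img'].astype(int)-c0['img'].astype(int)).max(2)
dm=(cv2.medianBlur(d.astype(np.uint8),3)>30).astype(np.uint8)
n,l,s,ce=cv2.connectedComponentsWithStats(dm)
for i in range(1,n):
    if s[i,4]>8: print(s[i],ce[i].round(1))
# scoop: bright pan pixels
for q in (c0,c):
    h=cv2.cvtColor(q['img'],cv2.COLOR_RGB2HSV)[215:270,230:275]; v,u=np.where((h[...,2]>140)&(h[...,1]<40)); print('pan',len(u),u.mean().round(2),v.mean().round(2))
E
```

```text
eef_pos: [0.4433, 0.1948, 0.2331]
force: [-0.2, 0.0, 0.6]
grip_width: 0.513
finger_force: 0.0
time: 53.15
eef_pos: [0.4867, -0.2419, 0.2507]
sleeve px 236 17.0 10.2 slope deg -2.1
sleeve px 185 16.1 9.8 slope deg 0.3
[344 171   6   6  14] [346.8 173.2]
[   77   174   328   246 18890] [246.9 313.8]
[149 177  25  29 393] [163.2 193.3]
[142 186   6   4  12] [144.5 188. ]
[120 203  43  27 578] [139.6 216.2]
[251 213   3  10  21] [252.3 217.4]
[299 215   9  12  63] [301.7 219.2]
[253 227  10   9  37] [258.4 229.9]
[   0  359   48   38 1046] [ 16.2 377.9]
[ 70 369  63  51 223] [101.6 395.2]
[  0 392  44  28 774] [ 23.9 406.1]
[138 401   9   4  22] [142.1 402.5]
[193 401  20  19  62] [201.8 410.8]
[ 62 402  26  18 250] [ 71.3 413. ]
[106 409  12  11  28] [111.8 414.4]
pan 526 20.27 27.02
pan 554 20.61 27.68
```

```bash
python3 - <<'E'
from sc import *
import pickle
c0=pickle.load(open('top.pkl','rb')); c=cam('top')
for q in (c0,c):
    g=cv2.cvtColor(q['img'],cv2.COLOR_RGB2GRAY)
    for t in (35,45,55):
        m=np.zeros_like(g); m[250:280,128:168]=(g[250:280,128:168]<t)
        n,l,s,ce=cv2.connectedComponentsWithStats(m); i=1+s[1:,4].argmax()
        v,u=np.where(l==i); P=np.array([w(q,a,b,.112)[:2] for a,b in zip(u,v)])*1000
        r=cv2.minAreaRect(P.astype(np.float32)); e=np.linalg.eigh(np.cov(P.T))[1][:,1]; e*=-np.sign(e[1])
        print(t,s[i],P.mean(0).round(1),'dir from -y',np.degrees(np.arctan2(e[0],-e[1])).round(1),r)
    print('\n'.join(''.join('#' if x<45 else '.' for x in row) for row in g[256:276,128:166]))
E
```

```text
35 [135 259  29  13  71] [431.4 174. ] dir from -y 5.6 ((436.6669921875, 185.71746826171875), (66.13434600830078, 28.135074615478516), 85.53882598876953)
45 [135 258  33  14 248] [434.8 187.2] dir from -y -2.8 ((435.19195556640625, 182.21966552734375), (31.316476821899414, 75.27654266357422), 1.727134108543396)
55 [135 258  33  15 286] [434.3 185.3] dir from -y -4.5 ((435.4991455078125, 182.02658081054688), (76.66547393798828, 33.21894836425781), 88.28014373779297)
......................................
......................................
................................###...
..............................##.##...
..........#..................####.....
..........##......###############.....
.......#################.###.#.##.....
.......######################..##.....
.......#######################.##.....
.......#######################.##.....
.......######################..##.....
.......######################..##.....
.......############################...
.......#####################.#######..
...........##................#########
............#...................####..
......
[... 704 characters left out ...]
...............................##....
..............................###.#...
.....................#########.###....
........###########.....#......##.....
.......##########...##.........##.....
.......########.#.#.#........#.##.....
.......############.....##.....##.....
.......#############.#.#..#....##.....
.......########.##.#..........###.....
.......########.#.###############.....
.......##################....######...
........#####................######...
.............................########.
................................####..
......................................
......................................
......................................
......................................
```

Compared with the start, the sleeve outline has turned about 1 px further towards the open stop at its outer end. The scoop is back within a pixel of its original place, and the arm is clear, so I'll hand in.

```bash
python3 -c "
from rig import bot
print(bot.sign_off())"
```

```text
the job is handed in; nothing more can be done
None
```

The job is handed in at about 53 s of the 210 s limit, but `sign_off` returned no verdict: five balls and three castings (medallion, plinth, tortoise) are in the bowl, the valve is back at its open stop, and the scoop is flat on its mat.

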